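# Pin the speed control to its bracket and refit its knob

### The job

First secure the speed control: take the headed pin from the wooden parts block, push it down through the aligned holes of the blue fork and the lug until its head sits flat on the fork, and let go of it. Then take the black knob, turn it so that its pointer matches the flat of the D-shaped shaft, push it fully onto the shaft and keep pressing so that the shaft is pushed all the way in against its spring. Finish while still gripping the knob and holding it pressed in; leave the pincers and the sanding block where they lie.

Things in the scene. Friction and masses are not known exactly. Their poses are not given: they have to be found in the camera images.
- pin_head (a point): centre of the head of the loose pin, which stands upright in the wooden parts block. Head: brass cylinder with dark rings, 22 dia x 26 high (13 above and below this point). Steel shank: 10 dia, 36 long, 4 mm tapered tip. About 60 g. z: pin axis, up. At the start the head rests flat on the block (80 x 80 x 45 high, hole 14.5 dia).
- pin_neck (a point): point on the pin's axis at the underside of its head, 13 below pin_head
- fork_mouth (a point): centre of the hole in the top face (36 x 40) of the fixed blue fork, 44 above the desk, where the pin goes in; z up. The 3 aligned holes are 13 dia, lightly chamfered, clear to 38 below. Pin home: head underside on this face. Axes are the control unit's: grey box (50 high) to +y, its near side 60 and the shaft's axis 115 mm away along +y.
- knob_grip (a point): centre of the bar grip of the loose black knob, 34 above its underside. It stands upright on the desk, bore down, 49 high. Bar 40 long (x), 14 wide (y), from 20 to 49 above the underside; below it a round skirt 46 dia. x points along the bar to the end with the white pointer line; the flat of the bore is on that side. Bore 17.6 dia, flat 4.2 from the axis. About 90 g.
- knob_bore (a point): point on the knob's axis at the blind end of its 16 mm deep bore, 18 below knob_grip; it meets shaft_top when the knob is fully on
- knob_key (a point): point 20 mm from knob_bore along the knob's +x (pointer side); lies at shaft_key when the knob is fully on and matched
- shaft_top (a point): centre of the top end of the upright brass D-shaft of the control box: 16 dia, flat 3.5 from the axis, end chamfered 1.2 mm, 24 long above the steel collar, top 80 above the desk when not pressed. x points from the axis square to the flat (so does a short red line on the end), z up. It stands at any angle and turns only stiffly (0.6 N m).
- shaft_key (a point): point 20 mm from shaft_top along its +x (flat side); it moves with the shaft
- press (a joint): how far the shaft is pushed in, m: 0 out, 0.006 at its stop; spring force from 3 N at 0 to 9 N at the stop
- pincers: red-handled pincers lying flat, 61 x 201 x 16 high, left of the control unit's rear; bystander, origin under the middle, long axis y
- sanding_block: brown cork sanding block 66 x 112 x 34 high, on the desk in front of the control unit; bystander, origin under the middle, long axis y

How it is judged:
On the way, in this order (a step that is already met when the one before it is completed fails the run):
1. the pin is through fork and lug, its head flat on the fork, and let go (distance between pin_neck and fork_mouth below 0.004 m and angle between pin_neck's own z axis and vertical below 0.1 rad and contact force between the fingers and pin below 0.3 N), for 0.2 s.
2. the knob is fully on the shaft, pointer to the flat (distance between knob_bore and shaft_top below 0.004 m and distance between knob_key and shaft_key below 0.007 m), for 0.1 s.
At the end, for the whole second after the job is handed in: Pin home: head underside within 4 mm of the fork's hole mouth, upright within 0.1 rad. Knob fully on: bore end within 4 mm of the shaft's end, key points within 7 mm. The shaft is held pushed in by more than 3.5 of its 6 mm, the fingers still pressing on the knob with over 2 N (all of step 2 and distance between pin_neck and fork_mouth below 0.004 m and angle between pin_neck's own z axis and vertical below 0.1 rad and value of joint press above 0.0035 m and contact force between the fingers and knob above 2 N); the arm keeps its last pose, push and grip.
It fails at once if the pincers or the sanding block are pushed more than 2 cm (distance of any of pincers, sanding_block from where it was at the start of the episode above 0.02 m).
It also fails if it takes over 61 s, if anything falls off the work surface, if the arm or the gripper's body presses on something with over 40 N, if the wrist force passes 120 N, or if a joint passes its speed limit or range.

### The arm

A 6-joint arm with a two-finger parallel gripper is mounted at the origin on a cart in front of the work surface, level with it; the furniture and walls round the work are solid. World frame = base frame: x ahead of the robot, y to its left, z up, the work surface at z = 0. Lengths are in m, angles in rad, forces in N, time in s.
With the tool pointing down it reaches from about 0.4 to 0.825 m from the base axis. Payload 7 kg.
Tool frame: the origin (TCP) lies midway between the tips of the shut fingers; the grasp point (between the pads) lies 19 mm behind it; y points along the fingers, z is the direction in which the jaws open and shut, and the axes are right-handed (so a half turn about y gives the same grasp; the last joint's range is limited). The gripper opens to 88 mm and grips with 3 to 60 N. Pads are 19 mm wide; open, the fingers measure 130 mm over their backs; the gripper's body (78 mm by 193 mm) begins 47 mm behind the grasp point.
Start: joints at [1.608, 0.359, 0.012, 0, -1.224, -0.288], TCP at [0.168, 0.654, 0.227] pointing down, gripper open.
Joint ranges: [-3.07, 3.07], [-1.43, 2.12], [-1.02, 1.25], [-3.03, 1.67], [-3.05, -0], [-3.03, 3.03]. Speed limits (rad/s): [2.39, 2.39, 3.01, 3.14, 3.14, 3.14].

### API

Orientations are given as [roll, pitch, yaw] about the fixed x, y, z axes, in that order (R = Rz(yaw) Ry(pitch) Rx(roll)).
In Python, from station import arm gives the robot as it stands.
- The arm moves only by the tool move_arm, never from a script. Its argument "deltas" is a list of rows, each an object with "dp": the shift along the tool's x, y, z in mm, a list of three; "rotation": the turn, a rotation vector about the tool's x, y, z in degrees, a list of three. A call has 1 to 5 rows; each row shifts and turns the pose as measured when the row begins, along the tool's axes as they then stand; what a row does not reach is not made up. A row lasts 1/12 s, in which the tool goes at most 41.7 mm and 7.16 degrees, less where a joint would pass 70% of its speed; a pose out of reach is approached as far as the arm can. A call is refused whole if a number of a shift passes 41.7 or a number of a turn 7.16, either way. A call with a gripper value outside its range is refused whole. "jaw" is the closure in counts, from 0 (fully open) to 255 (shut), set as the call begins (left out, the last holds). The fingers move at their own pace and stop on an object; "squeeze" is the grip in N (left out, the last holds). Time passes only in rows, so rows that do not move let the fingers close. It gives the time, the measured TCP pose, the force and the opening at its end, in the units of the state.
- arm.get_state(): the state, without advancing time (a new reading comes with each control period).
- arm.grab_frame(name): name is "scene" or "top" or "wrist"; returns a dict with "pixels" (400x640x3 uint8, red, green, blue), "z_map" (400x640 float32, m along the optical axis (not along the pixel's ray), 0 where there is no reading), "fx", "fy", "cx", "cy" (pixels), "cam_to_world" (4x4, takes a point from camera to world coordinates); the wrist camera has in their place "mount" (4x4, takes a point from camera to tool coordinates, whose origin is the TCP and whose axes are the tool frame's). Camera axes: x right, y down, z forward; pixel columns grow to the right and rows downward; lengths in m; the calibration is good to about 2 mm. A picture is of the moment at which its call begins: read the wrist's pose just before it.
- arm.job_done(): hands the job in, once; it reports no verdict.
The state is a dict: "t": time; "q": joint angles; "qd": joint speeds; "joint_efforts": joint torques, N m; "eef_pos": TCP position; "ee_rot": TCP orientation; "force": force on the tool from outside, world axes, zero at the start; "moment": the same for the moment, N m; "width": finger opening in m.
Only numpy, scipy, OpenCV 4.12 (cv2) and the standard library are available. Lean on these libraries where they do the work, as an engineer would, in place of code of your own. Each camera call takes 0.05 s, during which the arm holds its last target.

## Working session

There is one attempt and no reset: what is moved stays moved. The work goes in short steps, Python scripts to look and compute and a tool call to move; the robot and the scene stay as the last step left them, time stands still between calls to the robot, and variables do not carry over. Pictures are saved under pics/ and viewed, and the job is handed in when it is done.

Besides the shell and the picture viewer there is one more tool, called after "Request:" by a JSON object that holds its "api" and its "payload", one argument or row to a line. move_arm: Moves the arm, as the interface text tells. Its arguments: {"type":"object","properties":{"deltas":{"type":"array","items":{"type":"object","properties":{"dp":{"type":"array","items":{"type":"number"}},"rotation":{"type":"array","items":{"type":"number"}}}}},"jaw":{"type":"number"},"squeeze":{"type":"number"}},"required":["deltas"]}

```bash
ls; mkdir -p pics; python3 - <<'E'
from station import arm
import cv2,numpy as np
print(arm.get_state())
for n in ("scene","top","wrist"):
    f=arm.grab_frame(n)
    cv2.imwrite(f"pics/{n}0.png",f["pixels"][:,:,::-1]); np.savez(f"pics/{n}0.npz",**f)
    print(n,{k:np.round(v,4).tolist() for k,v in f.items() if k not in("pixels","z_map")})
E
```

```text
pics
{'t': 0.0, 'q': array([ 1.60808321e+00,  3.59349407e-01,  1.10591300e-02, -3.49198278e-04,
       -1.22410717e+00, -2.88108628e-01]), 'qd': array([-0.0005276 ,  0.00107466,  0.00048067,  0.00159293, -0.00028957,
       -0.00012521]), 'joint_efforts': array([-8.07803626e-04, -5.82713842e+01,  2.93068850e+01,  6.99778005e+00,
        7.14774389e-03, -1.51418249e-04]), 'eef_pos': array([0.16743484, 0.65339387, 0.22564722]), 'ee_rot': array([-1.56916792e+00,  1.40243293e-04,  2.89065211e+00]), 'force': array([ 0.39012591,  0.08848453, -0.01111439]), 'moment': array([-0.01453515,  0.04875708, -0.04381546]), 'width': 0.08731893864540198}
scene {'fx': 468.477, 'fy': 468.477, 'cx': 313.2396, 'cy': 199.4925, 'cam_to_world': [[0.4513, -0.6917, 0.5638, -0.1385], [-0.8923, -0.3551, 0.2787, -0.4158], [0.0074, -0.6289, -0.7775, 0.9844], [0.0, 0.0, 0.0, 1.0]]}
top {'fx': 408.8253, 'fy': 408.8253, 'cx': 316.4406, 'cy': 197.6533, 'cam_to_world': [[0.0268, -0.9959, 0.0869, 0.4221], [-0.9996, -0.0259, 0.012, -0.0705], [-0.0097, -0.0872, -0.9961, 1.2684], [0.0, 0.0, 0.0, 1.0]]}
wrist {'fx': 282.5966, 'fy': 282.5966, 'cx': 324.5926, 'cy': 201.1257, 'mount': [[0.0014, 0.9525, 0.3044, -0.0829], [-0.0013, -0.3044, 0.9525, -0.1589], [1.0, -0.0017, 0.0008, 0.0003], [0.0, 0.0, 0.0, 1.0]]}
```

View pics/scene0.png

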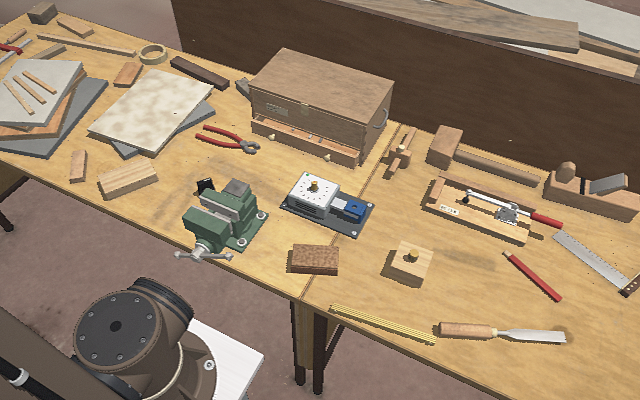

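View pics/top0.png

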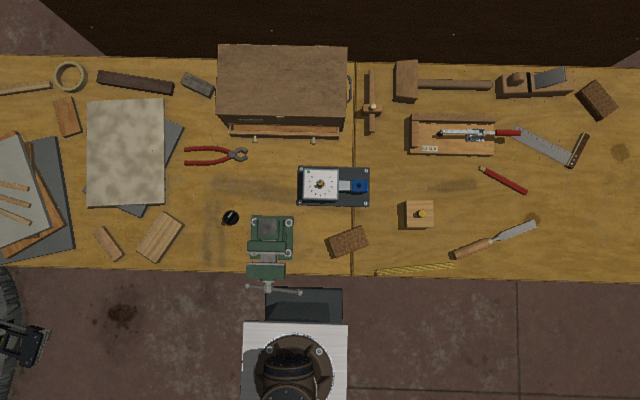

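View pics/wrist0.png

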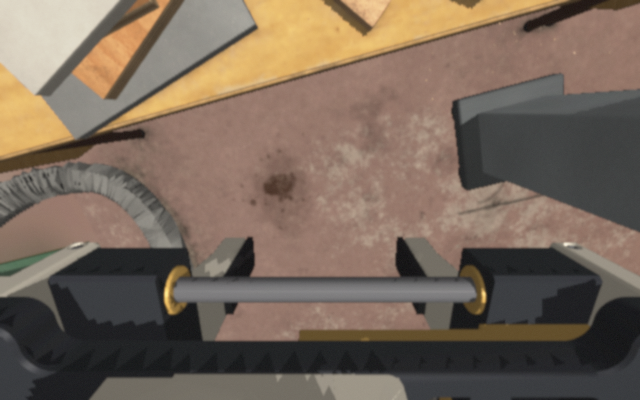

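The scene view shows the pin in its block at (411,255), the fork at (352,207), the shaft at (313,186) and the knob behind the vise at (205,187). In the top view they are at (421,213), (360,185), (320,183) and (230,217). Next I'll zoom in on each.

```bash
cat > h.py <<'E'
import numpy as np,cv2
from scipy.spatial.transform import Rotation as R
def load(n): 
    d=np.load(f"pics/{n}.npz"); return {k:d[k] for k in d}
def T(f,st=None):
    if "cam_to_world" in f: return f["cam_to_world"]
    A=np.eye(4);A[:3,:3]=R.from_euler('xyz',f["rot"]).as_matrix();A[:3,3]=f["pos"];return A@f["mount"]
def onz(f,u,v,z):
    M=T(f);d=M[:3,:3]@np.array([(u-f["cx"])/f["fx"],(v-f["cy"])/f["fy"],1]);o=M[:3,3]
    return o+d*(z-o[2])/d[2]
def proj(f,p):
    M=np.linalg.inv(T(f));c=M[:3,:3]@np.array(p)+M[:3,3];return f["cx"]+f["fx"]*c[0]/c[2],f["cy"]+f["fy"]*c[1]/c[2]
def cloud(f):
    M=T(f);z=f["z_map"];v,u=np.mgrid[:z.shape[0],:z.shape[1]]
    P=np.stack([(u-f["cx"])/f["fx"]*z,(v-f["cy"])/f["fy"]*z,z],-1)@M[:3,:3].T+M[:3,3];P[z<=0]=np.nan
    return P
def grab(n,name):
    from station import arm
    s=arm.get_state();f=dict(arm.grab_frame(n))
    if n=="wrist": f["pos"]=s["eef_pos"];f["rot"]=s["ee_rot"]
    np.savez(f"pics/{name}.npz",**f);cv2.imwrite(f"pics/{name}.png",f["pixels"][:,:,::-1]);return f
def crop(f,u0,v0,w,h,s,name):
    cv2.imwrite(f"pics/{name}.png",cv2.resize(f["pixels"][v0:v0+h,u0:u0+w,::-1],None,fx=s,fy=s,interpolation=cv2.INTER_CUBIC))
E
python3 - <<'E'
from h import *
a=load("top0");b=load("scene0")
crop(a,210,150,240,110,3.3,"tc"); crop(b,180,160,260,130,3,"sc")
P=cloud(a)
for n,u,v in [("pin",421,213),("fork",360,185),("shaft",320,183),("knob",230,217)]:
    print(n,np.round(P[v,u],4))
E
```

```text
pin [ 0.4896 -0.3631  0.07  ]
fork [ 0.5731 -0.1877  0.0237]
shaft [ 0.5691 -0.0654  0.0801]
knob [0.4638 0.2009 0.049 ]
```

View pics/tc.png

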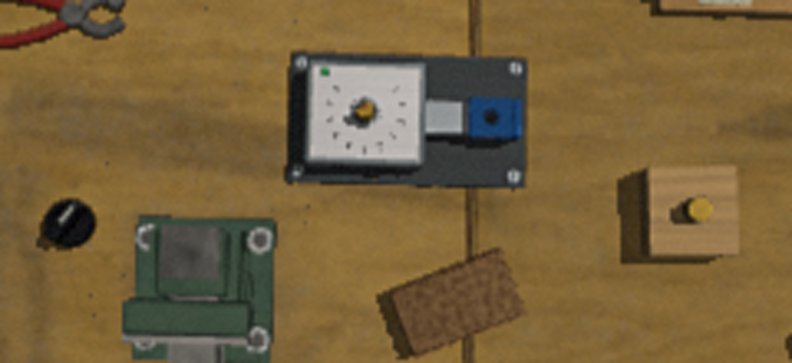

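View pics/sc.png

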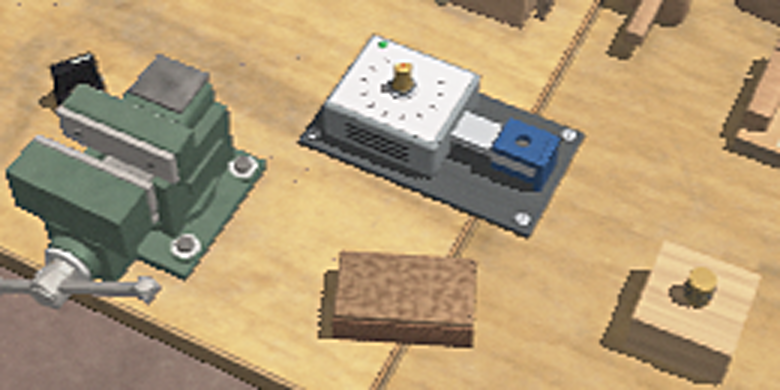

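The crops show the pin's head at about (422,213) in the full top image, the fork hole at (359,185.5), the shaft end at (321,183), and the knob with its pointer line up-left at (230,216).

```bash
python3 - <<'E'
from h import *
for n in("top0","scene0"):
    f=load(n);P=cloud(f)
    for nm,c,r,z0,z1 in [("pin",(.49,-.363),.03,.066,.075),("shaft",(.569,-.066),.02,.074,.086),("knob",(.464,.2),.04,.044,.055),("fork",(.57,-.183),.035,.040,.048),("box",(.57,-.066),.06,.046,.054)]:
        m=(np.hypot(P[...,0]-c[0],P[...,1]-c[1])<r)&(P[...,2]>z0)&(P[...,2]<z1)
        if m.sum()<3: print(n,nm,m.sum());continue
        Q=P[m];rc=cv2.minAreaRect((Q[:,:2]*1000).astype(np.float32))
        v,u=np.nonzero(m)
        print(n,nm,m.sum(),Q.mean(0).round(4),"rect",np.round(rc[0],1),np.round(rc[1],1),round(rc[2],1),"px",u.mean().round(1),v.mean().round(1))
f=load("top0");g=load("scene0")
print(onz(f,358.8,185.5,.044),onz(f,422.1,213.3,.071))
print(onz(g,180+523/3,160+141/3,.044),onz(g,180+703/3,160+273/3,.071))
# dark hole in blue
for n,f,(u,v) in(("top",f,(359,185)),("scene",g,(354,207))):
    print(n);print(f["pixels"][v-4:v+5,u-6:u+7].sum(-1))
E
```

```text
top0 pin 40 [ 0.4902 -0.3648  0.0703] rect [ 489.6 -364.7] [17.7 20.7] 1.6 px 421.6 212.8
top0 shaft 17 [ 0.5693 -0.0668  0.0786] rect [570.1 -67.3] [10.3 12.9] 46.6 px 320.5 183.0
top0 knob 59 [0.4651 0.2065 0.0484] rect [465.5 206.6] [13.7 37.7] 52.9 px 228.2 216.5
top0 fork 159 [ 0.571  -0.1846  0.0434] rect [ 570.9 -184.3] [36.6 45.7] 0.5 px 359.6 184.9
top0 box 923 [ 0.5706 -0.0659  0.05  ] rect [571.7 -65.4] [ 94.3 108.2] 1.3 px 320.2 183.7
scene0 pin 64 [ 0.4897 -0.3659  0.0699] rect [ 490.7 -366.4] [19.9 21.7] 71.8 px 414.0 252.8
scene0 shaft 26 [ 0.5684 -0.0676  0.0783] rect [569.4 -68.3] [12.5 14.3] 52.8 px 313.9 182.8
scene0 knob 66 [0.4629 0.2063 0.0479] rect [464.6 206.5] [17.2 38.4] 50.9 px 203.5 181.4
scene0 fork 204 [ 0.5701 -0.1856  0.0432] rect [ 570.8 -185.3] [48.4 38.6] 88.6 px 355.3 207.3
scene0 box 980 [ 0.5671 -0.0687  0.05  ] rect [570.8 -67.1] [ 96.9 109.3] 0.1 px 313.9 190.5
[ 0.56899855 -0.18223018  0.044     ] [ 0.48873343 -0.36601183  0.071     ]
[ 0.56928721 -0.18312686  0.044     ] [ 0.49394538 -0.36493635  0.071     ]
top
[[194 196 194 194 192 202 203 
[... 267 characters left out ...]
 61  69 119 175 203 194 186 152]
 [184 198 193 195 162 117 112 151 187 197 192 191 170]
 [192 194 188 195 197 183 180 199 199 192 189 197 172]
 [199 200 205 197 191 202 205 207 192 207 200 199 176]]
scene
[[326 339 325 327 334 329 339 339 337 329 331 336 323]
 [330 328 330 334 333 329 324 326 351 331 334 340 330]
 [330 327 339 336 280 184 169 181 273 342 342 333 334]
 [326 332 333 297 182 218 177 129 183 299 339 327 339]
 [339 337 326 321 313 370 390 331 205 323 334 329 326]
 [345 328 335 327 315 309 309 319 336 343 337 336 340]
 [347 341 337 335 333 327 314 337 327 329 331 337 328]
 [223 316 340 339 336 326 334 329 337 327 325 322 332]
 [131 141 219 325 355 349 344 342 333 326 333 327 304]]
```

```bash
cat >> h.py <<'E'
def plan(p,yaw=None,step=40.0):
    "print rows to reach TCP p with tool down and given yaw (deg)"
    from station import arm
    s=arm.get_state();Rm=R.from_euler('xyz',s["ee_rot"])
    d=np.array(p)-s["eef_pos"]
    if yaw is None: yaw=np.degrees(s["ee_rot"][2])
    Rt=R.from_euler('xyz',[-np.pi/2,0,np.radians(yaw)])
    rv=(Rm.inv()*Rt).as_rotvec(degrees=True); L=np.linalg.norm(d)*1000
    n=int(max(np.ceil(L/step),np.ceil(np.abs(rv).max()/7),1))
    print("t",round(float(s["t"]),2),"pos",s["eef_pos"].round(4),"rot",np.degrees(s["ee_rot"]).round(2),"F",s["force"].round(1),"w",round(float(s["width"]),4))
    print("n",n,"total tool mm",(Rm.inv().apply(d)*1000).round(1),"total rot",rv.round(2))
    st=[]
    for i in range(n):
        Ri=Rm*R.from_rotvec(rv*i/n,degrees=True); st.append((Ri.inv().apply(d)*1000/n).round(1).tolist())
    print("rot/row",(rv/n).round(2)); print(st)
E
python3 - <<'E'
from h import *
P=cloud(load("top0"))
for nm,a,b,c,d in [("vise",.3,.5,.03,.17),("knobnear",.4,.6,.25,.4),("toolbox",.65,.9,-.15,.25),("chain",.4,.52,-.45,-.28),("rear",.65,.9,-.5,-.18)]:
    m=(P[...,0]>a)&(P[...,0]<b)&(P[...,1]>c)&(P[...,1]<d)&(P[...,2]>.03);Q=P[m]
    print(nm,m.sum(),Q.min(0).round(3) if m.sum() else'',Q.max(0).round(3) if m.sum() else '')
plan([.43,.225,.15],90+60)
E
```

```text
vise 1843 [0.3  0.03 0.03] [0.462 0.133 0.142]
knobnear 191 [0.402 0.352 0.03 ] [0.468 0.4   0.04 ]
toolbox 9187 [ 0.695 -0.15   0.03 ] [0.9   0.25  0.175]
chain 642 [ 0.451 -0.407  0.03 ] [ 0.52  -0.324  0.074]
rear 1869 [ 0.694 -0.5    0.03 ] [ 0.9   -0.187  0.07 ]
t 0.15 pos [0.1675 0.6535 0.2259] rot [-8.9930e+01  1.0000e-02  1.6563e+02] F [ 0.8 -0.6 -0. ] w 0.0875
n 13 total tool mm [-360.7   76.4  349.8] total rot [-0.07 15.63 -0.02]
rot/row [-0.01  1.2  -0.  ]
[[-27.7, 5.9, 26.9], [-28.3, 5.9, 26.3], [-28.8, 5.9, 25.7], [-29.4, 5.9, 25.1], [-29.9, 5.9, 24.5], [-30.4, 5.9, 23.9], [-30.9, 5.9, 23.2], [-31.4, 5.9, 22.6], [-31.9, 5.8, 21.9], [-32.3, 5.8, 21.2], [-32.7, 5.8, 20.5], [-33.2, 5.8, 19.9], [-33.6, 5.8, 19.2]]
```

Request:
{"api": "move_arm", "payload": {
  "deltas": [
    {"dp": [-28,5,26.5],"rotation": [0,1.2,0]},
    {"dp": [-28.5,5,26],"rotation": [0,1.2,0]},
    {"dp": [-29,5,25.5],"rotation": [0,1.2,0]},
    {"dp": [-29.5,5,25],"rotation": [0,1.2,0]},
    {"dp": [-30,5,24.5],"rotation": [0,1.2,0]}
  ],
  "jaw": 0
}}

```text
t: 0.57
eef_pos: [0.2688, 0.4891, 0.1968]
ee_rot: [-1.568, 0.001, 2.79]
force: [1.3, 0.6, -0.5]
width: 0.0877
```

Request:
{"api": "move_arm", "payload": {
  "deltas": [
    {"dp": [-30.5,5,24],"rotation": [0,1.2,0]},
    {"dp": [-31,5,23.5],"rotation": [0,1.2,0]},
    {"dp": [-31.5,5,22.5],"rotation": [0,1.2,0]},
    {"dp": [-32,5,22],"rotation": [0,1.2,0]},
    {"dp": [-32,5,21],"rotation": [0,1.2,0]}
  ]
}}

```text
t: 0.98
eef_pos: [0.3726, 0.3146, 0.1709]
ee_rot: [-1.568, 0.001, 2.682]
force: [1.3, 0.7, -0.2]
width: 0.0876
```

```bash
python3 - <<'E'
from h import *
plan([.43,.225,.17],150)
E
```

```text
t 0.98 pos [0.3726 0.3146 0.1709] rot [-8.9810e+01  7.0000e-02  1.5366e+02] F [ 1.3  0.7 -0.2] w 0.0876
n 3 total tool mm [-91.2   1.2  54.8] total rot [-0.18  3.66 -0.08]
rot/row [-0.06  1.22 -0.03]
[[-30.4, 0.4, 18.3], [-30.8, 0.4, 17.6], [-31.1, 0.3, 17.0]]
```

Request:
{"api": "move_arm", "payload": {
  "deltas": [
    {"dp": [-35,0,17],"rotation": [0,1.2,0]},
    {"dp": [-35,0,15],"rotation": [0,1.2,0]},
    {"dp": [-35,0,14],"rotation": [0,1.2,0]},
    {"dp": [0,0,0]}
  ]
}}

```text
$.deltas[3]: bad value
```

```bash
python3 - <<'E'
from h import *
f=grab("wrist","wk")
plan([.43,.225,.17],150)
print(proj(f,[.465,.206,.049]))
E
```

```text
t 1.03 pos [0.3736 0.309  0.1696] rot [-8.9600e+01  5.0000e-02  1.5342e+02] F [ 0.5 -6.8 -1.9] w 0.0883
n 3 total tool mm [-88.    0.1  49.9] total rot [-0.4   3.42 -0.06]
rot/row [-0.13  1.14 -0.02]
[[-29.3, 0.0, 16.6], [-29.7, -0.0, 16.1], [-30.0, -0.1, 15.5]]
(np.float64(386.18548525077455), np.float64(54.7609743586992))
```

View pics/wk.png

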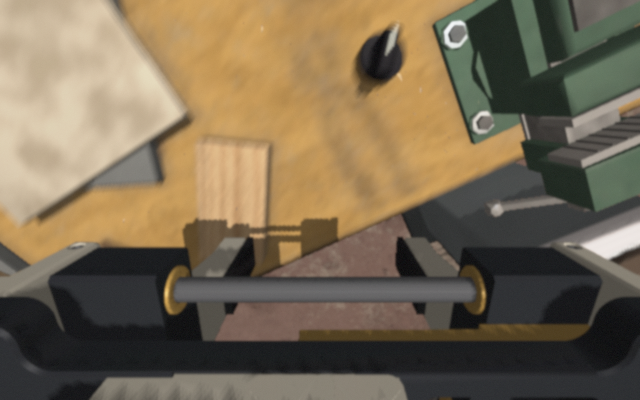

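The move was refused because every row needs a rotation. The picture still shows the knob at (382,57), with its white pointer running to the upper end at (395,28), so it points to +x,-y.

Request:
{"api": "move_arm", "payload": {
  "deltas": [
    {"dp": [-35,0,17],"rotation": [0,1.2,0]},
    {"dp": [-35,0,15],"rotation": [0,1.2,0]},
    {"dp": [-30,0,14],"rotation": [0,1.2,0]},
    {"dp": [0,0,0],"rotation": [0,0,0]}
  ]
}}

```text
t: 1.37
eef_pos: [0.4405, 0.2191, 0.1698]
ee_rot: [-1.563, 0.001, 2.611]
force: [-0.3, 0.3, -0.4]
width: 0.0874
```

```bash
python3 - <<'E'
from h import *
f=grab("wrist","wk2")
plan([.46,-.055,.19],90)
print(proj(f,[.465,.206,.049]))
E
```

```text
t 1.42 pos [0.4399 0.2204 0.1698] rot [-8.9600e+01  5.0000e-02  1.4962e+02] F [ 0.8  0.3 -0.6] w 0.0875
n 9 total tool mm [-156.6  -18.5  227.5] total rot [-0.33 59.62 -0.25]
rot/row [-0.04  6.62 -0.03]
[[-17.4, -2.1, 25.3], [-20.2, -2.1, 23.1], [-22.7, -2.1, 20.6], [-25.0, -2.1, 17.9], [-26.8, -2.1, 14.9], [-28.4, -2.2, 11.7], [-29.5, -2.2, 8.3], [-30.3, -2.2, 4.8], [-30.6, -2.2, 1.3]]
(np.float64(322.0336620421747), np.float64(168.90001647178778))
```

View pics/wk2.png

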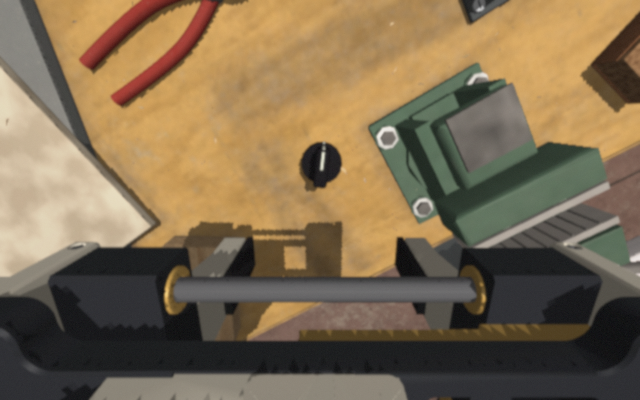

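The knob is at (321,165). Its white pointer line runs from (324,145) to (320,172), so the pointer end is up in the image. The vise is at the right.

```bash
python3 - <<'E'
from h import *
f=load("wk2");P=cloud(f)
c=(.464,.206)
m=(np.hypot(P[...,0]-c[0],P[...,1]-c[1])<.04)&(P[...,2]>.042)
m[:100]=0
Q=P[m];print("n",len(Q),"zmed",np.median(Q[:,2]).round(4),"bar",cv2.minAreaRect((Q[:,:2]*1000).astype(np.float32)))
m2=(np.hypot(P[...,0]-c[0],P[...,1]-c[1])<.04)&(P[...,2]>.012)
print("all",cv2.minEnclosingCircle((P[m2][:,:2]*1000).astype(np.float32)))
im=f["pixels"].astype(int).sum(-1)
w=np.zeros_like(m);w[135:190,300:345]=im[135:190,300:345]>330
w&=(np.hypot(P[...,0]-c[0],P[...,1]-c[1])<.03)&(P[...,2]>.035)
v,u=np.nonzero(w);W=np.array([onz(f,a,b,.049) for a,b in zip(u,v)])[:,:2]
l=cv2.fitLine((W*1000).astype(np.float32),cv2.DIST_L2,0,.01,.01).ravel()
print("white",len(W),W.mean(0),W.min(0),W.max(0),"dir",np.degrees(np.arctan2(l[1],l[0])))
# bar rays
v,u=np.nonzero(m);W=np.array([onz(f,a,b,.049) for a,b in zip(u,v)])[:,:2]
print("bar by rays",cv2.minAreaRect((W*1000).astype(np.float32)))
# vise heights
for x in(.38,.40,.42,.44,.46):
    print(x,[ (lambda q: round(float(np.nanmax(q)),3) if q.size else None)(P[...,2][(abs(P[...,0]-x)<.01)&(abs(P[...,1]-y)<.01)]) for y in (.09,.1,.11,.12,.13,.14,.15)])
crop(f,270,120,100,80,7,"kz")
E
```

```text
n 28626 zmed 0.2745 bar ((463.8884582519531, 205.473388671875), (77.8847885131836, 39.80767059326172), 36.887840270996094)
all ((463.9961242675781, 206.0013885498047), 39.99839401245117)
white 77 [0.47293212 0.20119613] [0.46456576 0.19377035] [0.48320246 0.20780685] dir -36.61319
bar by rays ((342.7322082519531, 284.6051940917969), (479.8790283203125, 332.12127685546875), 58.87528991699219)
0.38 [0.139, 0.139, 0.139, 0.139, 0.139, 0.138, 0.018]
0.4 [0.139, 0.139, 0.138, 0.138, 0.137, 0.136, 0.262]
0.42 [0.121, 0.121, 0.12, 0.261, 0.265, 0.281, 0.281]
0.44 [0.12, 0.12, 0.12, 0.267, 0.278, 0.281, 0.281]
0.46 [0.12, 0.12, 0.12, 0.112, 0.027, 0.026, 0.261]
```

View pics/kz.png

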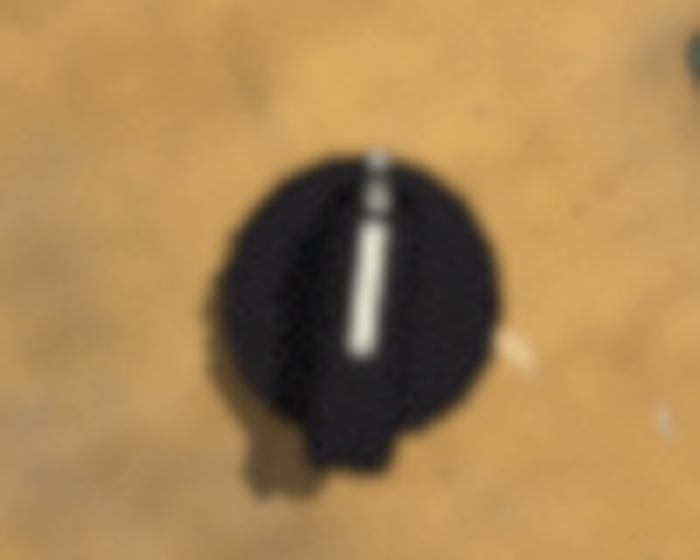

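```bash
python3 - <<'E'
from h import *
f=load("wk2");P=cloud(f)
c=(.464,.206)
m=(np.hypot(P[...,0]-c[0],P[...,1]-c[1])<.04)&(P[...,2]>.042)&(P[...,2]<.055)
v,u=np.nonzero(m);W=np.array([onz(f,a,b,.049) for a,b in zip(u,v)])[:,:2]
print(len(W),np.median(P[m][:,2]),"bar by rays",cv2.minAreaRect((W*1000).astype(np.float32)), "px",u.mean(),v.mean())
m=(np.hypot(P[...,0]-c[0],P[...,1]-c[1])<.035)&(P[...,2]>.01)&(P[...,2]<.055)
print("all",cv2.minEnclosingCircle((P[m][:,:2]*1000).astype(np.float32)))
plan([.545,-.11,.2],0)
E
```

```text
538 0.04953431172599851 bar by rays ((466.0447692871094, 206.41207885742188), (13.82724666595459, 40.49830627441406), 52.69225311279297) px 321.1728624535316 167.89591078066914
all ((465.7425537109375, 206.8444366455078), 22.76214027404785)
t 1.42 pos [0.4399 0.2204 0.1698] rot [-8.9600e+01  5.0000e-02  1.4962e+02] F [ 0.8  0.3 -0.6] w 0.0875
n 22 total tool mm [-257.8  -28.4  232. ] total rot [-8.0000e-02  1.4962e+02 -5.3000e-01]
rot/row [-0.    6.8  -0.02]
[[-11.7, -1.3, 10.5], [-12.9, -1.3, 9.1], [-13.9, -1.3, 7.5], [-14.7, -1.3, 5.8], [-15.2, -1.3, 4.0], [-15.6, -1.3, 2.2], [-15.8, -1.3, 0.3], [-15.7, -1.3, -1.5], [-15.4, -1.3, -3.4], [-14.9, -1.3, -5.2], [-14.2, -1.4, -6.9], [-13.2, -1.4, -8.5], [-12.1, -1.4, -10.1], [-10.9, -1.4, -11.4], [-9.4, -1.4, -12.6], [-7.9, -1.4, -13.7], [-6.2, -1.4, -14.5], [-4.4, -1.4, -15.1], [-2.6, -1.4, -15.5], [-0.8, -1.4, -15.7], [1.1, -1.4, -15.7], [3.0, -1.4, -15.5]]
```

Request:
{"api": "move_arm", "payload": {
  "deltas": [
    {"dp": [-12,-2,10.5],"rotation": [0,7,0]},
    {"dp": [-13,-2,9],"rotation": [0,7,0]},
    {"dp": [-14,-2,7.5],"rotation": [0,7,0]},
    {"dp": [-15,-2,6],"rotation": [0,7,0]},
    {"dp": [-15,-2,4],"rotation": [0,7,0]}
  ]
}}

```text
t: 1.83
eef_pos: [0.463, 0.1453, 0.1797]
ee_rot: [-1.565, 0.004, 1.989]
force: [-0.5, -0.1, 0.1]
width: 0.0875
```

Request:
{"api": "move_arm", "payload": {
  "deltas": [
    {"dp": [-15.5,-2,2],"rotation": [0,7,0]},
    {"dp": [-16,-2,0],"rotation": [0,7,0]},
    {"dp": [-16,-2,-1.5],"rotation": [0,7,0]},
    {"dp": [-15.5,-2,-3.5],"rotation": [0,7,0]},
    {"dp": [-15,-2,-5],"rotation": [0,7,0]}
  ]
}}

```text
t: 2.25
eef_pos: [0.4836, 0.0694, 0.1904]
ee_rot: [-1.568, 0.007, 1.364]
force: [0.6, 0.0, 0.9]
width: 0.0873
```

Request:
{"api": "move_arm", "payload": {
  "deltas": [
    {"dp": [-14,-1,-7],"rotation": [0,7,0]},
    {"dp": [-13,-1,-8.5],"rotation": [0,7,0]},
    {"dp": [-12,-1,-10],"rotation": [0,7,0]},
    {"dp": [-11,-1,-11.5],"rotation": [0,7,0]},
    {"dp": [-9.5,-1,-12.5],"rotation": [0,7,0]}
  ]
}}

```text
t: 2.67
eef_pos: [0.5021, -0.006, 0.196]
ee_rot: [-1.572, 0.006, 0.739]
force: [-0.3, 0.2, -0.4]
width: 0.0879
```

```bash
python3 - <<'E'
from h import *
plan([.545,-.11,.2],0)
E
```

```text
t 2.67 pos [ 0.5021 -0.006   0.196 ] rot [-90.05   0.36  42.36] F [-0.3  0.2 -0.4] w 0.0879
n 7 total tool mm [ -38.4   -3.6 -105.8] total rot [ 0.18 42.36 -0.33]
rot/row [ 0.03  6.05 -0.05]
[[-5.5, -0.5, -15.1], [-3.9, -0.5, -15.6], [-2.2, -0.5, -15.9], [-0.5, -0.5, -16.1], [1.2, -0.6, -16.0], [2.9, -0.6, -15.8], [4.5, -0.6, -15.4]]
```

Request:
{"api": "move_arm", "payload": {
  "deltas": [
    {"dp": [-6,-1,-16],"rotation": [0,6,0]},
    {"dp": [-4,-1,-16],"rotation": [0,6,0]},
    {"dp": [-2,-1,-16],"rotation": [0,6,0]},
    {"dp": [-0.5,-1,-17],"rotation": [0,6,0]},
    {"dp": [1,-1,-17],"rotation": [0,6,0]}
  ]
}}

```text
t: 3.08
eef_pos: [0.5338, -0.0827, 0.2013]
ee_rot: [-1.574, 0.005, 0.193]
force: [0.6, -0.6, -0.6]
width: 0.0874
```

Request:
{"api": "move_arm", "payload": {
  "deltas": [
    {"dp": [3,0,-16],"rotation": [0,6,0]},
    {"dp": [4.5,0,-15.5],"rotation": [0,6,0]},
    {"dp": [0,0,0],"rotation": [0,0,0]}
  ]
}}

```text
t: 3.33
eef_pos: [0.5472, -0.1134, 0.2011]
ee_rot: [-1.575, 0.004, -0.032]
force: [-0.0, 0.1, 0.2]
width: 0.0878
```

```bash
python3 - <<'E'
from h import *
f=grab("wrist","wu")
plan([.48,-.365,.17],0)
print(proj(f,[.569,-.067,.08]),proj(f,[.569,-.183,.044]),proj(f,[.49,-.365,.071]))
crop(f,180,60,280,200,2.8,"wuz")
E
```

```text
t 3.38 pos [ 0.5468 -0.1126  0.2009] rot [-90.22   0.28  -1.53] F [-0.8 -0.4  0.3] w 0.0877
n 7 total tool mm [ -59.9   32.2 -254. ] total rot [ 0.22 -1.53 -0.28]
rot/row [ 0.03 -0.22 -0.04]
[[-8.6, 4.6, -36.3], [-8.7, 4.6, -36.3], [-8.8, 4.5, -36.2], [-9.0, 4.5, -36.2], [-9.1, 4.5, -36.2], [-9.3, 4.5, -36.1], [-9.4, 4.4, -36.1]]
(np.float64(370.4823513040647), np.float64(214.14810237431365)) (np.float64(267.585315120319), np.float64(206.5481857500445)) (np.float64(76.68691092943064), np.float64(146.6646233730911))
```

View pics/wu.png

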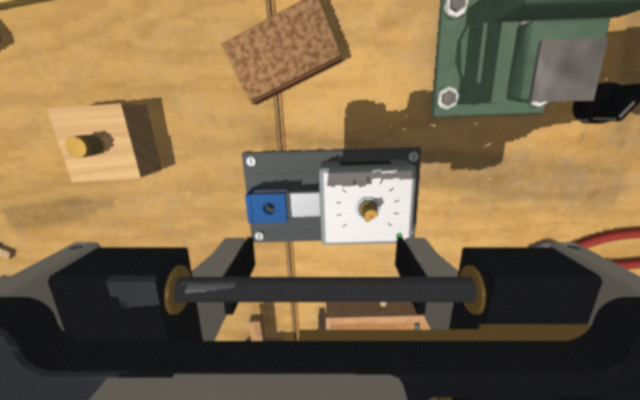

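The wrist view shows the fork hole at (269,208), the shaft end at (370,211), the pin head at (77,147) and the sanding block at (283,50).

```bash
python3 - <<'E'
from h import *
f=load("wu");P=cloud(f);g=cv2.cvtColor(f["pixels"],cv2.COLOR_RGB2GRAY).astype(float)
for n,u,v,z in(("hole",268,208,.044),):
    w=g[v-9:v+10,u-9:u+10];yy,xx=np.mgrid[v-9:v+10,u-9:u+10];k=np.clip(np.percentile(w,50)-w-12,0,None);k[(np.hypot(xx-u,yy-v)>8)]=0
    cu,cv_=(k*xx).sum()/k.sum(),(k*yy).sum()/k.sum();print(n,cu,cv_,onz(f,cu,cv_,z))
for nm,c,z0,z1,zz in[("shaft",(.569,-.067),.076,.084,.08),("pin",(.49,-.365),.067,.075,.071),("fork",(.57,-.184),.041,.047,.044)]:
    m=(np.hypot(P[...,0]-c[0],P[...,1]-c[1])<.04)&(P[...,2]>z0)&(P[...,2]<z1)
    v,u=np.nonzero(m);W=np.array([onz(f,a,b,zz) for a,b in zip(u,v)])[:,:2]*1000
    print(nm,m.sum(),W.mean(0),cv2.minAreaRect(W.astype(np.float32)),cv2.minEnclosingCircle(W.astype(np.float32)))
crop(f,330,180,80,60,9,"shz")
E
```

```text
hole 268.21403301886795 207.9740566037736 [ 0.57079883 -0.18242204  0.044     ]
shaft 146 [569.67934718 -68.2077749 ] ((569.2377319335938, -68.53568267822266), (12.623848915100098, 15.47453498840332), 32.88385009765625) ((570.3453369140625, -68.02960205078125), 8.223751068115234)
pin 427 [ 490.08292532 -364.8182679 ] ((490.1853942871094, -364.51116943359375), (21.09173583984375, 25.674169540405273), 6.959638595581055) ((489.35028076171875, -364.47174072265625), 13.043359756469727)
fork 1105 [ 570.8405473 -185.6460823] ((571.1314697265625, -185.4451141357422), (47.69042205810547, 37.275875091552734), 89.35931396484375) ((570.90087890625, -185.206787109375), 29.042478561401367)
```

View pics/shz.png

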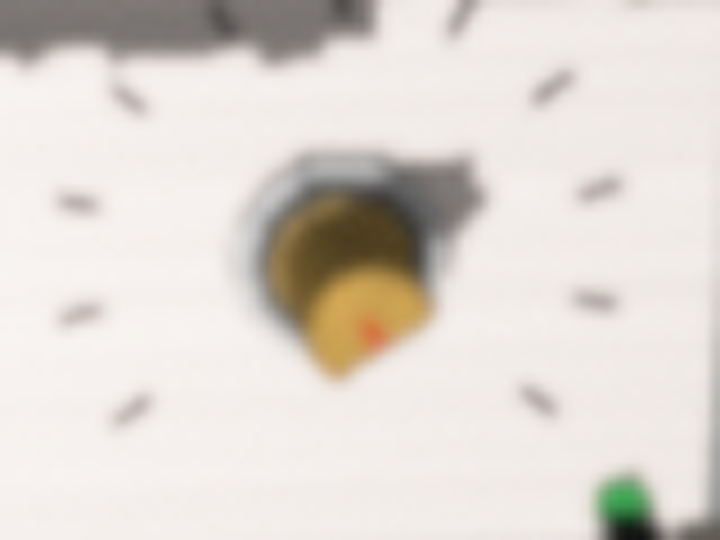

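Rough flat direction is +35°, with the flat edge running from (340,378) to (432,310) in the zoom. Next I'll view the pin with the same geometry, so that camera bias cancels out.

Request:
{"api": "move_arm", "payload": {
  "deltas": [
    {"dp": [-10.5,0,-36.5],"rotation": [0,0,0]},
    {"dp": [-11,0,-36.5],"rotation": [0,0,0]},
    {"dp": [-11,0,-36.5],"rotation": [0,0,0]},
    {"dp": [-11,0,-36.5],"rotation": [0,0,0]},
    {"dp": [-11,0,-36.5],"rotation": [0,-1.5,0]}
  ]
}}

```text
t: 3.8
eef_pos: [0.4907, -0.2884, 0.2013]
ee_rot: [-1.573, 0.004, 0.027]
force: [0.9, -0.5, -0.1]
width: 0.0876
```

Request:
{"api": "move_arm", "payload": {
  "deltas": [
    {"dp": [-11,0,-36],"rotation": [0,0,0]},
    {"dp": [-11,0,-36],"rotation": [0,0,0]},
    {"dp": [0,0,0],"rotation": [0,0,0]}
  ]
}}

```text
t: 4.05
eef_pos: [0.4687, -0.3649, 0.2017]
ee_rot: [-1.573, 0.004, 0.038]
force: [1.5, 1.1, -1.0]
width: 0.0874
```

```bash
python3 - <<'E'
from h import *
f=grab("wrist","wp");P=cloud(f)
m=(np.hypot(P[...,0]-.49,P[...,1]+.365)<.03)&(P[...,2]>.067)&(P[...,2]<.075)
v,u=np.nonzero(m);W=np.array([onz(f,a,b,.071) for a,b in zip(u,v)])[:,:2]*1000
print(m.sum(),W.mean(0),cv2.minEnclosingCircle(W.astype(np.float32)),np.median(P[m][:,2]))
plan([.49,-.365,.10],0)
E
```

```text
310 [ 489.98032356 -366.41677825] ((489.78076171875, -366.4365539550781), 11.4490385055542) 0.07173200732712323
t 4.1 pos [ 0.4692 -0.363   0.2016] rot [-90.09   0.22   2.13] F [-0.5 -0.1  0.3] w 0.0875
n 3 total tool mm [ 21.1 101.5  -2.6] total rot [ 0.09  2.13 -0.22]
rot/row [ 0.03  0.71 -0.07]
[[7.0, 33.8, -0.9], [7.0, 33.8, -0.8], [7.0, 33.8, -0.7]]
```

View pics/wp.png

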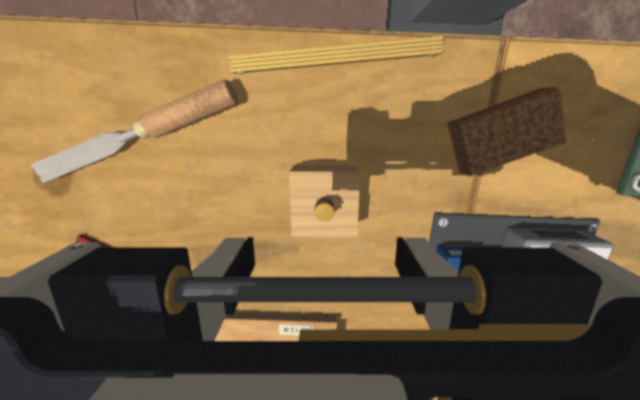

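Request:
{"api": "move_arm", "payload": {
  "deltas": [
    {"dp": [7,36,-1],"rotation": [0,0.7,0]},
    {"dp": [7,36,-1],"rotation": [0,0.7,0]},
    {"dp": [7,36,-1],"rotation": [0,0.7,0]},
    {"dp": [0,20,0],"rotation": [0,0,0]},
    {"dp": [0,0,0],"rotation": [0,0,0]}
  ],
  "jaw": 110
}}

```text
t: 4.52
eef_pos: [0.4952, -0.3611, 0.073]
ee_rot: [-1.575, -0.005, 0.01]
force: [-0.8, 0.2, 0.3]
width: 0.0601
```

```bash
python3 - <<'E'
from h import *
plan([.49,-.366,.050],0)
E
```

```text
t 4.52 pos [ 0.4952 -0.3611  0.073 ] rot [-90.25  -0.28   0.59] F [-0.8  0.2  0.3] w 0.0601
n 1 total tool mm [-5.4 23.  -4.7] total rot [0.25 0.59 0.28]
rot/row [0.25 0.59 0.28]
[[-5.4, 23.0, -4.7]]
```

Request:
{"api": "move_arm", "payload": {
  "deltas": [
    {"dp": [-5,4,-5],"rotation": [0.2,0.6,0.3]},
    {"dp": [0,16,0],"rotation": [0,0,0]},
    {"dp": [0,0,0],"rotation": [0,0,0]}
  ]
}}

```text
t: 4.77
eef_pos: [0.4919, -0.3634, 0.0542]
ee_rot: [-1.571, 0.001, 0.007]
force: [-1.1, 1.2, -0.6]
width: 0.0504
```

```bash
python3 - <<'E'
from h import *
plan([.49,-.366,.050],0)
E
```

```text
t 4.77 pos [ 0.4919 -0.3634  0.0542] rot [-9.003e+01  6.000e-02  3.800e-01] F [-1.1  1.2 -0.6] w 0.0504
n 1 total tool mm [-1.9  4.2 -2.5] total rot [ 0.03  0.38 -0.06]
rot/row [ 0.03  0.38 -0.06]
[[-1.9, 4.2, -2.5]]
```

Request:
{"api": "move_arm", "payload": {
  "deltas": [
    {"dp": [-2,4,-2.5],"rotation": [0,0.3,0]},
    {"dp": [0,0,0],"rotation": [0,0,0]}
  ]
}}

```text
t: 4.93
eef_pos: [0.4912, -0.366, 0.0529]
ee_rot: [-1.573, -0.001, 0.003]
force: [-0.2, -0.2, 0.1]
width: 0.0495
```

```bash
python3 - <<'E'
from h import *
plan([.49,-.366,.050],0)
E
```

```text
t 4.93 pos [ 0.4912 -0.366   0.0529] rot [-9.01e+01 -8.00e-02  1.80e-01] F [-0.2 -0.2  0.1] w 0.0495
n 1 total tool mm [-1.2  2.9 -0. ] total rot [0.1  0.18 0.08]
rot/row [0.1  0.18 0.08]
[[-1.2, 2.9, -0.0]]
```

Request:
{"api": "move_arm", "payload": {
  "deltas": [
    {"dp": [-1,4,0],"rotation": [0,0,0]},
    {"dp": [0,0,0],"rotation": [0,0,0]}
  ]
}}

```text
t: 5.1
eef_pos: [0.4913, -0.3666, 0.0514]
ee_rot: [-1.574, -0.005, 0.003]
force: [0.4, 0.3, -1.0]
width: 0.0496
```

Request:
{"api": "move_arm", "payload": {
  "deltas": [
    {"dp": [0,0,0],"rotation": [0,0,0]},
    {"dp": [0,0,0],"rotation": [0,0,0]},
    {"dp": [0,0,0],"rotation": [0,0,0]},
    {"dp": [0,0,0],"rotation": [0,0,0]},
    {"dp": [0,0,0],"rotation": [0,0,0]}
  ],
  "jaw": 255,
  "squeeze": 35
}}

```text
t: 5.52
eef_pos: [0.4923, -0.3673, 0.054]
ee_rot: [-1.576, -0.009, 0.003]
force: [-0.5, 0.3, -0.8]
width: 0.0222
```

```bash
python3 - <<'E'
from h import *
plan([.49,-.366,.13],0)
E
```

```text
t 5.52 pos [ 0.4923 -0.3673  0.054 ] rot [-90.28  -0.49   0.19] F [-0.5  0.3 -0.8] w 0.0222
n 2 total tool mm [ -1.6 -76.    1. ] total rot [0.28 0.19 0.49]
rot/row [0.14 0.09 0.24]
[[-0.8, -38.0, 0.5], [-1.0, -38.0, 0.6]]
```

Request:
{"api": "move_arm", "payload": {
  "deltas": [
    {"dp": [0,-20,0],"rotation": [0,0,0]},
    {"dp": [0,-40,0],"rotation": [0,0,0]},
    {"dp": [0,-8,0],"rotation": [0,0,0]},
    {"dp": [0,0,0],"rotation": [0,0,0]}
  ]
}}

```text
t: 5.85
eef_pos: [0.4908, -0.3666, 0.1224]
ee_rot: [-1.574, -0.005, 0.003]
force: [0.4, 0.2, -1.8]
width: 0.021
```

```bash
python3 - <<'E'
from h import *
f=grab("wrist","wh1");b=grab("scene","sh1");plan([.571,-.1825,.115],0)
crop(f,220,150,200,200,3,"wh1z")
s=load("sh1");u,v=map(int,proj(s,[.49,-.366,.08]));crop(s,u-50,v-50,100,100,6,"sh1z")
E
```

```text
t 5.95 pos [ 0.4905 -0.3665  0.1211] rot [-90.17  -0.22   0.17] F [-0.1 -0.5 -0.1] w 0.021
n 6 total tool mm [ 81.    5.9 183.7] total rot [0.17 0.17 0.22]
rot/row [0.03 0.03 0.04]
[[13.5, 1.0, 30.6], [13.5, 1.0, 30.6], [13.5, 1.0, 30.6], [13.5, 1.0, 30.6], [13.4, 1.0, 30.6], [13.4, 1.0, 30.7]]
```

View pics/wh1z.png

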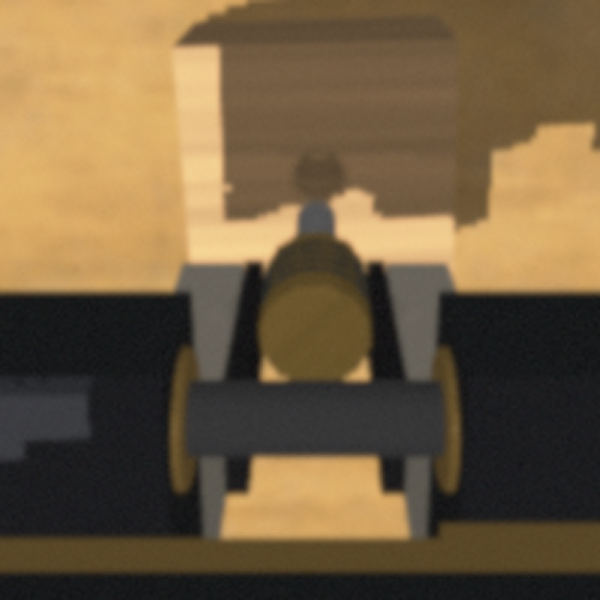

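View pics/sh1z.png

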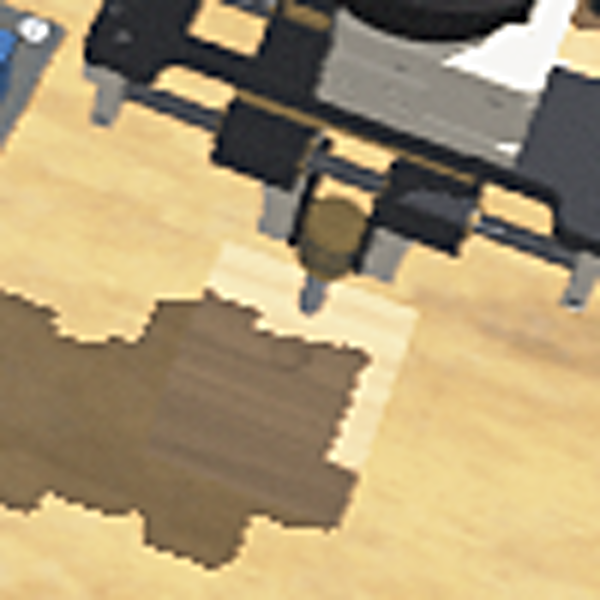

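The wrist view shows the pin held upright: its head top is at about (325,258) and its tip at (325,218). I'll take the pin's place in the tool frame from these rays.

```bash
python3 - <<'E'
from h import *
f=load("wh1");M=f["mount"];z=f["z_map"]
P=cloud(f);A=np.linalg.inv(T(f)@np.linalg.inv(M))
Q=P@A[:3,:3].T+A[:3,3]  # tool coords
print("head depth pts")
m=np.zeros(z.shape,bool);m[225:280,300:350]=1
m&=(abs(Q[...,2])<.012)&(Q[...,1]<-.01)&(Q[...,1]>-.025)
r=Q[m];print(m.sum(),r.mean(0).round(4),np.percentile(r,[2,50,98],axis=0).round(4)); 
top=m&(Q[...,1]<np.percentile(r[:,1],50)+.002)
t=Q[top];print("top face",top.sum(),t.mean(0).round(4),cv2.minEnclosingCircle((t[:,[0,2]]*1000).astype(np.float32)))
for v in range(216,236,2): print(v,[Q[v,u].round(4).tolist() for u in (323,325,327)])
E
```

```text
head depth pts
1340 [-0.004  -0.0171 -0.0004] [[-0.0124 -0.0228 -0.0113]
 [-0.0047 -0.0176 -0.0004]
 [ 0.0067 -0.0107  0.0107]]
top face 1120 [-0.0029 -0.018  -0.0004] ((-1.7105332612991333, -0.018900170922279358), 14.342159271240234)
216 [[0.0073, 0.0798, -0.0022], [0.007, 0.0789, -0.0003], [0.0064, 0.0773, 0.0014]]
218 [[-0.0065, 0.0389, -0.0018], [-0.0064, 0.0392, -0.0003], [-0.0064, 0.0391, 0.0012]]
220 [[-0.0066, 0.0345, -0.0018], [-0.0067, 0.0344, -0.0003], [-0.0062, 0.0356, 0.0011]]
222 [[-0.0063, 0.0314, -0.0018], [-0.0068, 0.0302, -0.0003], [-0.0068, 0.0304, 0.0011]]
224 [[-0.0064, 0.0275, -0.0018], [-0.0063, 0.0276, -0.0003], [-0.0066, 0.027, 0.0011]]
226 [[-0.0067, 0.023, -0.0017], [-0.0068, 0.0227, -0.0003], [-0.0067, 0.0231, 0.001]]
228 [[-0.0122, 0.0067, -0.0016], [-0.0126, 0.0057, -0.0003], [-0.0123, 0.0065, 0.0009]]
230 [[-0.0123, 0.0032, -0.0016], [-0.0132, 0.0012, -0.0003], [-0.0129, 0.0019, 0.0009]]
232 [[-0.0122, 0.0004, -0.0016], [-0.0121, 0.0006, -0.0003], [-0.0126, -0.0004, 0.0009]]
234 [[-0.0125, -0.0031, -0.0015], [-0.0124, -0.0028, -0.0003], [-0.0119, -0.0018, 0.0009]]
```

Request:
{"api": "move_arm", "payload": {
  "deltas": [
    {"dp": [13.5,1,31],"rotation": [0,0,0]},
    {"dp": [13.5,1,31],"rotation": [0,0,0]},
    {"dp": [13.5,1,31],"rotation": [0,0,0]},
    {"dp": [13.5,1,31],"rotation": [0,0,0]},
    {"dp": [13.5,1,31],"rotation": [0,0,0]}
  ]
}}

```text
t: 6.37
eef_pos: [0.5543, -0.2112, 0.1094]
ee_rot: [-1.572, 0.004, -0.008]
force: [1.3, -0.7, -0.4]
width: 0.0213
```

Request:
{"api": "move_arm", "payload": {
  "deltas": [
    {"dp": [13.5,1,30],"rotation": [0,0,0]},
    {"dp": [0,0,0],"rotation": [0,0,0]},
    {"dp": [0,0,0],"rotation": [0,0,0]}
  ]
}}

```text
t: 6.62
eef_pos: [0.5688, -0.1738, 0.1037]
ee_rot: [-1.572, 0.009, -0.003]
force: [-0.3, -0.1, -0.1]
width: 0.0209
```

```bash
python3 - <<'E'
from h import *
f=grab("wrist","wh2");b=grab("scene","sh2");plan([.5715,-.182,.105],0)
crop(f,220,150,200,150,4,"wh2z")
s=load("sh2");u,v=map(int,proj(s,[.57,-.18,.06]));crop(s,u-50,v-50,100,100,6,"sh2z")
E
```

```text
t 6.72 pos [ 0.5685 -0.175   0.1039] rot [-90.05   0.52  -0.25] F [ 0.1 -0.3 -1.2] w 0.0209
n 1 total tool mm [ 3.1 -1.1 -7. ] total rot [ 0.05 -0.25 -0.52]
rot/row [ 0.05 -0.25 -0.52]
[[3.1, -1.1, -7.0]]
```

View pics/wh2z.png

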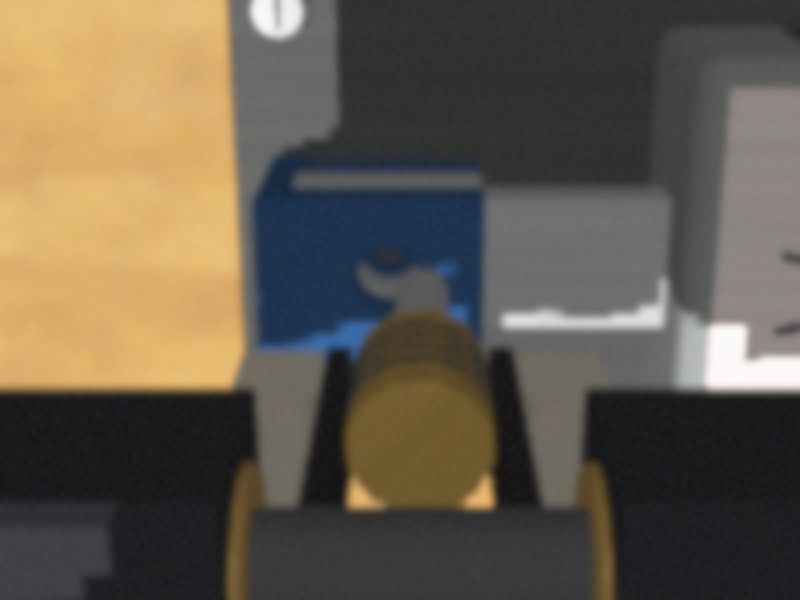

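View pics/sh2z.png

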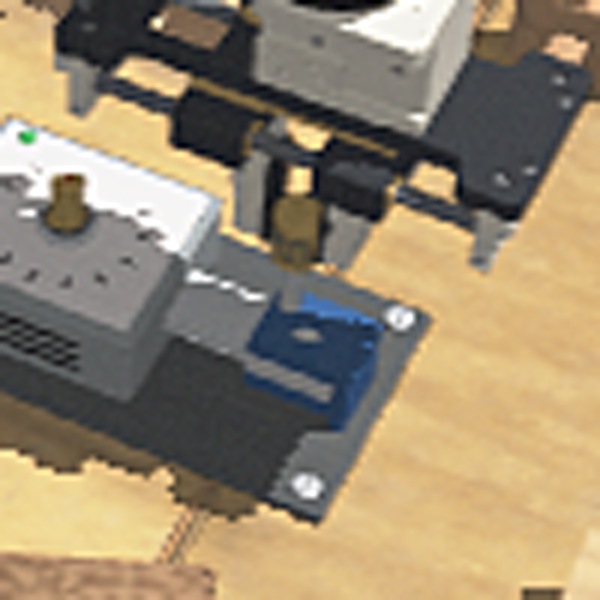

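Request:
{"api": "move_arm", "payload": {
  "deltas": [
    {"dp": [3,-2,-7],"rotation": [0,-0.2,-0.6]},
    {"dp": [0,0,0],"rotation": [0,0,0]},
    {"dp": [0,0,0],"rotation": [0,0,0]}
  ]
}}

```text
t: 6.97
eef_pos: [0.5702, -0.1848, 0.1049]
ee_rot: [-1.572, -0.001, -0.003]
force: [0.6, -0.5, -0.5]
width: 0.021
```

```bash
python3 - <<'E'
from h import *
f=grab("wrist","wh3");b=grab("scene","sh3");plan([.5720,-.182,.105],0)
crop(f,220,150,200,150,4,"wh3z")
s=load("sh3");u,v=map(int,proj(s,[.57,-.18,.06]));crop(s,u-40,v-40,80,80,8,"sh3z")
print(proj(f,[.5705,-.1825,.044]),proj(s,[.5705,-.1825,.044]),u-40,v-40)
E
```

```text
t 7.07 pos [ 0.5703 -0.1847  0.1051] rot [-9.006e+01 -4.000e-02 -1.700e-01] F [-0.5  0.3 -0.7] w 0.0209
n 1 total tool mm [1.6 0.1 2.7] total rot [ 0.06 -0.17  0.04]
rot/row [ 0.06 -0.17  0.04]
[[1.6, 0.1, 2.7]]
(np.float64(328.29727659220794), np.float64(216.01018733517162)) (np.float64(354.29913781254936), np.float64(206.5788051511844)) 313 162
```

View pics/wh3z.png

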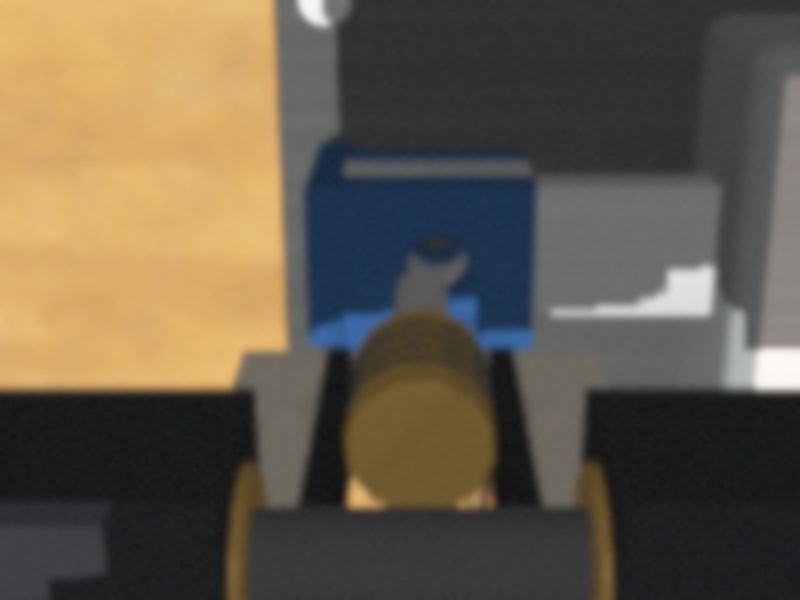

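View pics/sh3z.png

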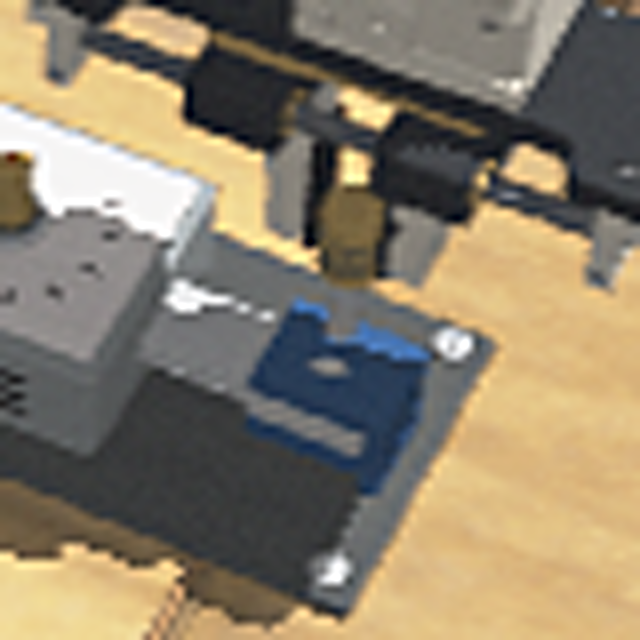

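The hole's centre is near wrist pixel (329,217), which fits the prediction (328,216). I'll shift by about (+2,+2.7) mm and go down.

Request:
{"api": "move_arm", "payload": {
  "deltas": [
    {"dp": [2,3,2.7],"rotation": [0,0,0]},
    {"dp": [0,0,0],"rotation": [0,0,0]},
    {"dp": [0,0,0],"rotation": [0,0,0]}
  ]
}}

```text
t: 7.32
eef_pos: [0.5722, -0.183, 0.1021]
ee_rot: [-1.572, -0.001, -0.005]
force: [-0.8, 0.7, -1.2]
width: 0.0213
```

```bash
python3 - <<'E'
from h import *
f=grab("wrist","wh4");plan([.5720,-.182,.090],0)
crop(f,270,190,110,90,7,"wh4z")
E
```

```text
t 7.37 pos [ 0.5722 -0.1829  0.102 ] rot [-9.005e+01 -7.000e-02 -3.000e-01] F [ 0.6 -1.1 -1.1] w 0.0209
n 1 total tool mm [-0.2 12.   1. ] total rot [ 0.05 -0.3   0.07]
rot/row [ 0.05 -0.3   0.07]
[[-0.2, 12.0, 1.0]]
```

View pics/wh4z.png

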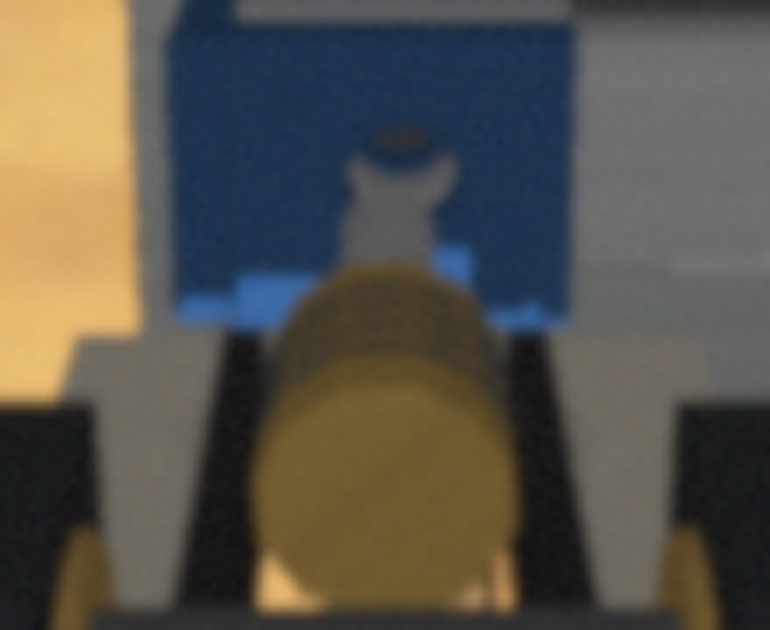

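```bash
python3 - <<'E'
from h import *
f=load("wh4");print(f["pos"],onz(f,327.4,216.3,.044),onz(f,327.4,190+122/7,.044))
a=np.array(f["pixels"]).astype(int)
print(a[200:226,327:329].mean(1).round().tolist())
E
```

```text
[ 0.57217194 -0.18304007  0.10209543] [ 0.5716528  -0.18146888  0.044     ] [ 0.563959   -0.18144051  0.044     ]
[[30.0, 52.0, 80.0], [29.0, 49.0, 78.0], [28.0, 48.0, 78.0], [28.0, 50.0, 79.0], [32.0, 52.0, 80.0], [30.0, 51.0, 78.0], [30.0, 51.0, 77.0], [34.0, 50.0, 72.0], [40.0, 50.0, 61.0], [45.0, 48.0, 54.0], [44.0, 49.0, 54.0], [38.0, 46.0, 59.0], [32.0, 46.0, 65.0], [33.0, 48.0, 72.0], [50.0, 62.0, 78.0], [71.0, 76.0, 85.0], [84.0, 86.0, 90.0], [90.0, 90.0, 91.0], [90.0, 90.0, 90.0], [89.0, 88.0, 89.0], [90.0, 90.0, 90.0], [90.0, 90.0, 89.0], [90.0, 90.0, 90.0], [90.0, 90.0, 90.0], [90.0, 90.0, 88.0], [90.0, 88.0, 88.0]]
```

Request:
{"api": "move_arm", "payload": {
  "deltas": [
    {"dp": [0,5,1.3],"rotation": [0,0,0]},
    {"dp": [0,6,0.3],"rotation": [0,0,0]},
    {"dp": [0,4,0],"rotation": [0,0,0]},
    {"dp": [0,0,0],"rotation": [0,0,0]}
  ]
}}

```text
t: 7.7
eef_pos: [0.5722, -0.1809, 0.0856]
ee_rot: [-1.572, -0.002, -0.005]
force: [0.4, 0.1, -0.7]
width: 0.0209
```

```bash
python3 - <<'E'
from h import *
f=grab("wrist","wh5");plan([.5720,-.181,.090],0)
crop(f,270,190,110,90,7,"wh5z")
E
```

```text
t 7.75 pos [ 0.5722 -0.1809  0.0858] rot [-9.005e+01 -9.000e-02 -2.800e-01] F [ 0.2 -0.1 -0.6] w 0.0211
n 1 total tool mm [-0.2 -4.2 -0.1] total rot [ 0.05 -0.28  0.09]
rot/row [ 0.05 -0.28  0.09]
[[-0.2, -4.2, -0.1]]
```

View pics/wh5z.png

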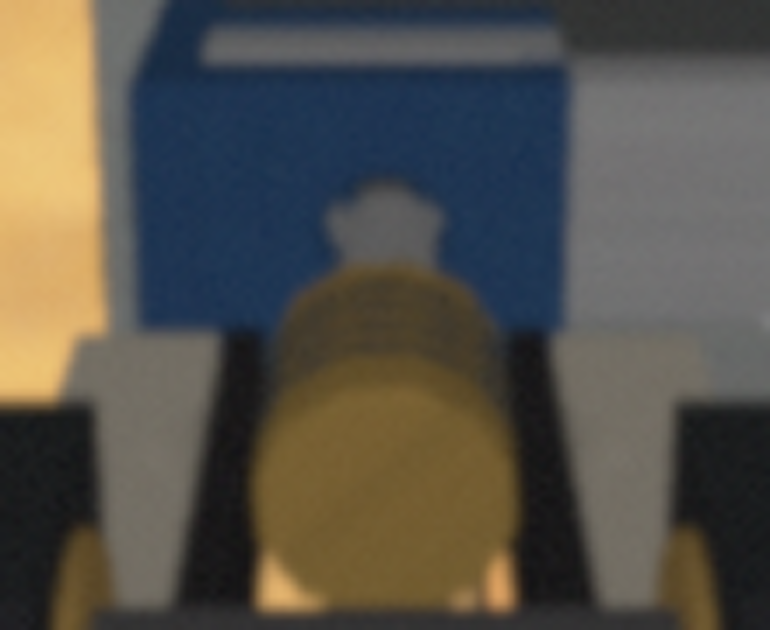

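The tip is in the hole (TCP 0.086, so tip about 0.041) with no force, so I'll push on.

Request:
{"api": "move_arm", "payload": {
  "deltas": [
    {"dp": [0,6,0],"rotation": [0,0,0]},
    {"dp": [0,8,0],"rotation": [0,0,0]},
    {"dp": [0,8,0],"rotation": [0,0,0]},
    {"dp": [0,0,0],"rotation": [0,0,0]}
  ]
}}

```text
t: 8.08
eef_pos: [0.5725, -0.1808, 0.0618]
ee_rot: [-1.572, -0.002, -0.005]
force: [-0.8, 0.3, -1.1]
width: 0.021
```

Request:
{"api": "move_arm", "payload": {
  "deltas": [
    {"dp": [0,5,0],"rotation": [0,0,0]},
    {"dp": [0,4,0],"rotation": [0,0,0]},
    {"dp": [0,0,0],"rotation": [0,0,0]}
  ]
}}

```text
t: 8.33
eef_pos: [0.5726, -0.1809, 0.0529]
ee_rot: [-1.572, -0.002, -0.004]
force: [-2.7, 1.3, 7.8]
width: 0.0207
```

Contact at TCP z 0.053, where the head should seat. I'll release partly open.

Request:
{"api": "move_arm", "payload": {
  "deltas": [
    {"dp": [0,1,0],"rotation": [0,0,0]},
    {"dp": [0,0,0],"rotation": [0,0,0]}
  ]
}}

```text
t: 8.5
eef_pos: [0.5727, -0.1809, 0.0532]
ee_rot: [-1.573, -0.002, -0.003]
force: [-1.6, -0.1, 0.4]
width: 0.0213
```

Request:
{"api": "move_arm", "payload": {
  "deltas": [
    {"dp": [0,0,0],"rotation": [0,0,0]},
    {"dp": [0,0,0],"rotation": [0,0,0]},
    {"dp": [0,0,0],"rotation": [0,0,0]},
    {"dp": [0,0,0],"rotation": [0,0,0]}
  ],
  "jaw": 140
}}

```text
t: 8.83
eef_pos: [0.5731, -0.181, 0.0529]
ee_rot: [-1.573, -0.003, -0.003]
force: [1.6, -0.2, 0.2]
width: 0.0379
```

```bash
python3 - <<'E'
from h import *
f=grab("wrist","wh6");b=grab("scene","sh6");plan([.5720,-.181,.090],0)
crop(f,220,150,200,150,4,"wh6z")
P=cloud(b);m=(np.hypot(P[...,0]-.57,P[...,1]+.182)<.016)&(P[...,2]>.05);print(np.percentile(P[m][:,2],[10,50,90]),P[m].mean(0))
u,v=map(int,proj(b,[.57,-.18,.06]));crop(b,u-40,v-40,80,80,8,"sh6z")
E
```

```text
t 8.93 pos [ 0.573  -0.1809  0.0529] rot [-90.11  -0.17  -0.17] F [-0.8  0.1 -0. ] w 0.0392
n 1 total tool mm [ -0.9 -37.1  -0.1] total rot [ 0.11 -0.17  0.17]
rot/row [ 0.11 -0.17  0.17]
[[-0.9, -37.1, -0.1]]
[0.06117372 0.49401964 0.49577484] [ 0.56895759 -0.18225697  0.33481794]
```

View pics/wh6z.png

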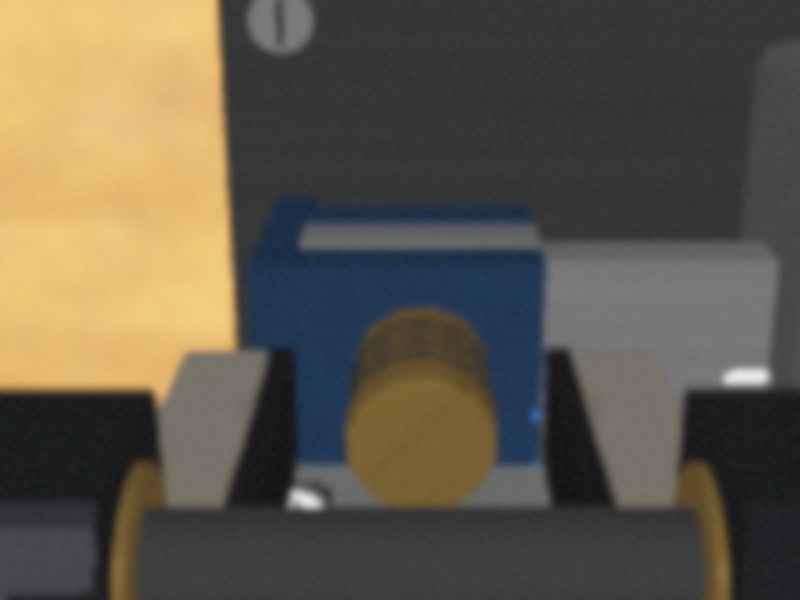

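View pics/sh6z.png

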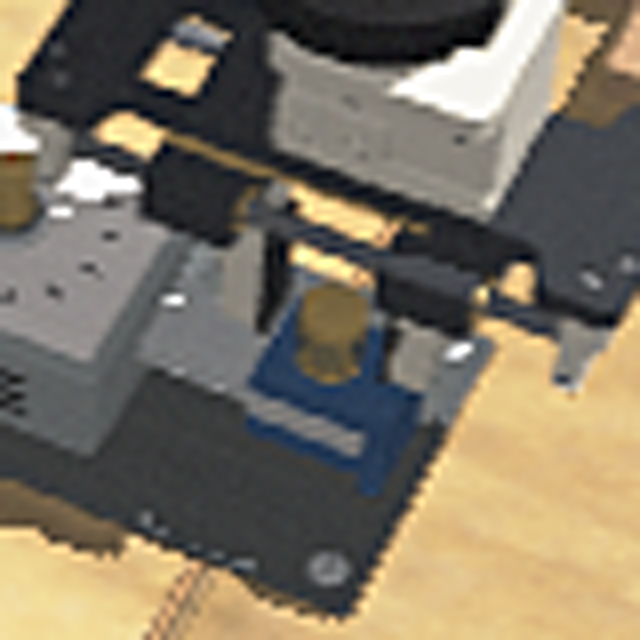

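The head appears to sit on the blue fork, free of the fingers on both sides. I'll go up and check its height, and look at the shaft close up.

Request:
{"api": "move_arm", "payload": {
  "deltas": [
    {"dp": [0,-15,0],"rotation": [0,0,0]},
    {"dp": [0,-35,0],"rotation": [0,0,0]},
    {"dp": [-4,-40,18],"rotation": [0,0,0]},
    {"dp": [-5,-20,20],"rotation": [0,0,0]},
    {"dp": [-5,0,20],"rotation": [0,0,0]}
  ],
  "jaw": 0
}}

```text
t: 9.35
eef_pos: [0.5573, -0.1242, 0.1634]
ee_rot: [-1.573, 0.005, -0.008]
force: [1.3, 0.2, -0.2]
width: 0.0673
```

Request:
{"api": "move_arm", "payload": {
  "deltas": [
    {"dp": [-5,0,20],"rotation": [0,0,0]},
    {"dp": [0,0,5],"rotation": [0,0,0]},
    {"dp": [0,0,0],"rotation": [0,0,0]}
  ]
}}

```text
t: 9.6
eef_pos: [0.553, -0.0955, 0.1666]
ee_rot: [-1.572, -0.0, -0.006]
force: [-0.6, -0.3, -0.1]
width: 0.0854
```

```bash
python3 - <<'E'
from h import *
f=grab("wrist","ws");P=cloud(f)
m=(np.hypot(P[...,0]-.57,P[...,1]+.182)<.009)&(P[...,2]>.05)&(P[...,2]<.09);print("pin",m.sum(),np.percentile(P[m][:,2],[10,50,90]))
for c,z0,z1,zz,n in(((.57,-.182),.066,.074,.07,"head"),((.57,-.068),.0765,.084,.08,"shaft")):
    m=(np.hypot(P[...,0]-c[0],P[...,1]-c[1])<.018)&(P[...,2]>z0)&(P[...,2]<z1)
    v,u=np.nonzero(m);W=np.array([onz(f,a,b,zz) for a,b in zip(u,v)])[:,:2]*1000
    print(n,m.sum(),W.mean(0),cv2.minAreaRect(W.astype(np.float32)),cv2.minEnclosingCircle(W.astype(np.float32)))
pu,pv=proj(f,[.57,-.068,.08]);print(pu,pv)
u0,v0=int(pu)-35,int(pv)-30;print(u0,v0);crop(f,u0,v0,70,60,10,"wsz")
plan([.4663,.2065,.17],-127)
E
```

```text
pin 248 [0.06998712 0.07083466 0.07165953]
head 388 [ 570.28474785 -180.93170004] ((570.4468994140625, -180.94857788085938), (21.197935104370117, 22.476858139038086), 59.826507568359375) ((570.5069580078125, -180.7531280517578), 11.719035148620605)
shaft 186 [569.73467502 -67.91656935] ((569.3231811523438, -68.27955627441406), (12.31217098236084, 16.21367073059082), 33.23719024658203) ((570.9635009765625, -67.42206573486328), 8.353075981140137)
355.00566980452305 222.8881581502633
320 192
t 9.65 pos [ 0.553  -0.096   0.1665] rot [-9.006e+01 -1.000e-02 -3.500e-01] F [ 0.   0.2 -0.3] w 0.0866
n 19 total tool mm [-88.6  -3.8 301.9] total rot [1.0000e-02 1.2665e+02 7.0000e-02]
rot/row [0.   6.67 0.  ]
[[-4.7, -0.2, 15.9], [-6.5, -0.2, 15.2], [-8.2, -0.2, 14.4], [-9.8, -0.2, 13.3], [-11.3, -0.2, 12.1], [-12.6, -0.2, 10.7], [-13.8, -0.2, 9.2], [-14.8, -0.2, 7.5], [-15.5, -0.2, 5.8], [-16.1, -0.2, 3.9], [-16.4, -0.2, 2.0], [-16.6, -0.2, 0.1], [-16.5, -0.2, -1.8], [-16.1, -0.2, -3.7], [-15.6, -0.2, -5.6], [-14.8, -0.2, -7.3], [-13.9, -0.2, -9.0], [-12.7, -0.2, -10.6], [-11.4, -0.2, -12.0]]
```

View pics/ws.png

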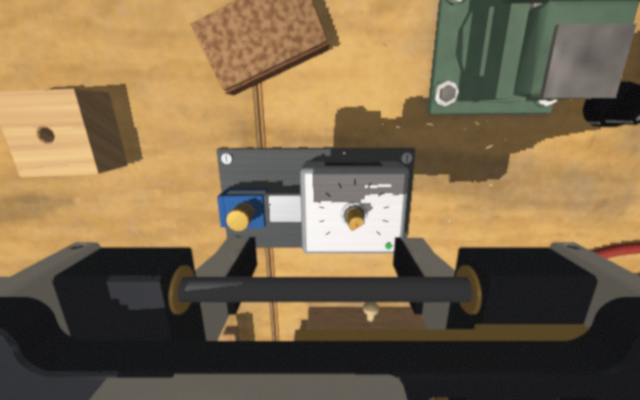

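View pics/wsz.png

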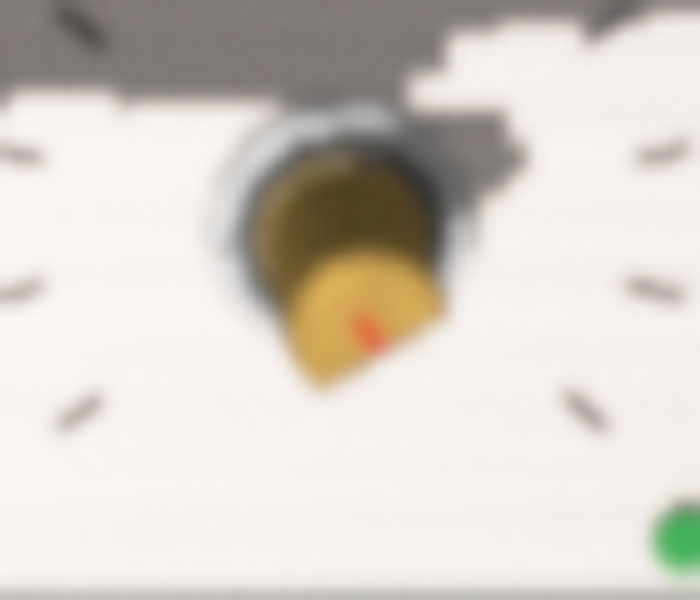

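The pin's head top is at z 0.0708 (nominal 0.070) over the hole, and the block's hole is empty. The shaft's flat edge runs from (352,230.8) to (364.5,223.2), facing down-right. I'll compute its yaw and axis.

```bash
python3 - <<'E'
from h import *
f=load("ws");im=f["pixels"][192:252,320:390].astype(float)
P=cloud(f)[192:252,320:390]
# bright gold top mask
hsv=cv2.cvtColor(f["pixels"][192:252,320:390],cv2.COLOR_RGB2HSV)
m=((hsv[...,0]<25)&(hsv[...,1]>110)&(hsv[...,2]>165)).astype(np.uint8)
n,l,s,c=cv2.connectedComponentsWithStats(m);k=1+np.argmax(s[1:,4]);m=(l==k).astype(np.uint8);print(s[k])
ct=max(cv2.findContours(m,cv2.RETR_EXTERNAL,cv2.CHAIN_APPROX_NONE)[0],key=len)[:,0]
W=np.array([onz(f,a+320,b+192,.08)[:2] for a,b in ct])*1000
# line fit to flat: iterate
th=np.radians(33)
for _ in range(6):
    nn=np.array([np.cos(th),np.sin(th)]);d=W@nn;sel=W[d>d.max()-1.6]
    vx,vy,x0,y0=cv2.fitLine(sel.astype(np.float32),cv2.DIST_L2,0,.01,.01).ravel()
    th=np.arctan2(vx,-vy) if np.cos(np.arctan2(vx,-vy)-th)>0 else np.arctan2(-vx,vy)
    print(len(sel),np.degrees(th).round(1),x0,y0)
nn=np.array([np.cos(th),np.sin(th)]);t=np.array([-nn[1],nn[0]])
print("extent n",np.ptp(W@nn),"t",np.ptp(W@t))
mid=(np.max(W@t)+np.min(W@t))/2
print("axis",(np.max(W@nn)-3.5)*nn+mid*t,"back:",(np.min(W@nn)+8)*nn+mid*t)
E
```

```text
[ 29  26  15  12 116]
12 33.2 572.909 -65.59607
12 33.2 572.909 -65.59607
12 33.2 572.909 -65.59607
12 33.2 572.909 -65.59607
12 33.2 572.909 -65.59607
12 33.2 572.909 -65.59607
extent n 9.41570177078205 t 13.3093052658528
axis [570.3053329  -67.14153657] back: [572.04864522 -65.99909992]
```

```bash
cat >> h.py <<'E'
def plan2(p,dyaw,step=40.0,rmax=7.0):
    "rows with signed total yaw change dyaw (deg, world z)"
    from station import arm
    s=arm.get_state();Rm=R.from_euler('xyz',s["ee_rot"]);d=np.array(p)-s["eef_pos"]
    n=int(max(np.ceil(np.linalg.norm(d)*1000/step),np.ceil(abs(dyaw)/rmax),1))
    y0=s["ee_rot"][2]
    print("t",round(float(s["t"]),2),"pos",s["eef_pos"].round(4),"rot",np.degrees(s["ee_rot"]).round(2),"q6",np.degrees(s["q"][5]).round(1),"n",n,"rot y/row",round(-dyaw/n,2))
    print([np.round(R.from_euler('xyz',[-np.pi/2,0,y0+np.radians(dyaw*(i+.5)/n)]).inv().apply(d)*1000/n,0).astype(int).tolist() for i in range(n)])
E
python3 -c "
from h import *
plan2([.4663,.2065,.17],233)"
```

```text
t 9.65 pos [ 0.553  -0.096   0.1665] rot [-9.006e+01 -1.000e-02 -3.500e-01] q6 -100.6 n 34 rot y/row -6.85
[[-2, 0, 9], [-1, 0, 9], [0, 0, 9], [1, 0, 9], [2, 0, 9], [3, 0, 9], [4, 0, 8], [5, 0, 8], [6, 0, 7], [7, 0, 6], [8, 0, 5], [8, 0, 4], [9, 0, 3], [9, 0, 2], [9, 0, 1], [9, 0, 0], [9, 0, -1], [9, 0, -2], [9, 0, -3], [8, 0, -4], [8, 0, -5], [7, 0, -6], [6, 0, -7], [5, 0, -8], [4, 0, -8], [3, 0, -9], [2, 0, -9], [1, 0, -9], [0, 0, -9], [-1, 0, -9], [-2, 0, -9], [-3, 0, -9], [-4, 0, -8], [-5, 0, -8]]
```

Request:
{"api": "move_arm", "payload": {
  "deltas": [
    {"dp": [-2,0,9],"rotation": [0,-6.9,0]},
    {"dp": [-1,0,9],"rotation": [0,-6.9,0]},
    {"dp": [0,0,9],"rotation": [0,-6.9,0]},
    {"dp": [1,0,9],"rotation": [0,-6.9,0]},
    {"dp": [2,0,9],"rotation": [0,-6.9,0]}
  ]
}}

```text
t: 10.07
eef_pos: [0.5419, -0.055, 0.1638]
ee_rot: [-1.57, 0.005, 0.613]
force: [-0.1, 0.3, 0.5]
width: 0.0877
```

Request:
{"api": "move_arm", "payload": {
  "deltas": [
    {"dp": [3,0,9],"rotation": [0,-6.9,0]},
    {"dp": [4,0,8],"rotation": [0,-6.9,0]},
    {"dp": [5,0,8],"rotation": [0,-6.9,0]},
    {"dp": [6,0,7],"rotation": [0,-6.9,0]},
    {"dp": [7,0,6],"rotation": [0,-6.9,0]}
  ]
}}

```text
t: 10.48
eef_pos: [0.5285, -0.0132, 0.1604]
ee_rot: [-1.562, 0.008, 1.238]
force: [0.0, 0.2, -0.3]
width: 0.0876
```

Request:
{"api": "move_arm", "payload": {
  "deltas": [
    {"dp": [8,0,5],"rotation": [0,-6.9,0]},
    {"dp": [8,0,4],"rotation": [0,-6.9,0]},
    {"dp": [9,0,3],"rotation": [0,-6.9,0]},
    {"dp": [9,0,2],"rotation": [0,-6.9,0]},
    {"dp": [9,0,1],"rotation": [0,-6.9,0]}
  ]
}}

```text
t: 10.9
eef_pos: [0.5168, 0.0288, 0.157]
ee_rot: [-1.553, 0.003, 1.863]
force: [-0.8, -0.9, 1.0]
width: 0.0879
```

Request:
{"api": "move_arm", "payload": {
  "deltas": [
    {"dp": [9,0,0],"rotation": [0,-6.9,0]},
    {"dp": [9,0,-1],"rotation": [0,-6.9,0]},
    {"dp": [9,0,-2],"rotation": [0,-6.9,0]},
    {"dp": [9,0,-3],"rotation": [0,-6.9,0]},
    {"dp": [8,0,-4],"rotation": [0,-6.9,0]}
  ]
}}

```text
t: 11.32
eef_pos: [0.5026, 0.0698, 0.1537]
ee_rot: [-1.549, -0.011, 2.488]
force: [-1.3, 0.1, -0.4]
width: 0.0873
```

```bash
python3 -c "
from h import *
from station import arm
y=np.degrees(arm.get_state()['ee_rot'][2]); print(y)
plan2([.4663,.2065,.175],(233-y)%360)"
```

```text
142.53016822805992
t 11.32 pos [0.5026 0.0698 0.1537] rot [-88.73  -0.62 142.53] q6 22.5 n 13 rot y/row -6.96
[[8, -2, -7], [7, -2, -8], [6, -2, -9], [5, -2, -10], [4, -2, -10], [3, -2, -11], [1, -2, -11], [0, -2, -11], [-1, -2, -11], [-3, -2, -11], [-4, -2, -10], [-5, -2, -10], [-6, -2, -9]]
```

Request:
{"api": "move_arm", "payload": {
  "deltas": [
    {"dp": [8,-6,-7],"rotation": [0,-7,0]},
    {"dp": [7,-6,-8],"rotation": [0,-7,0]},
    {"dp": [6,-6,-9],"rotation": [0,-7,0]},
    {"dp": [5,-4,-10],"rotation": [0,-7,0]},
    {"dp": [4,-2,-10],"rotation": [0,-7,0]}
  ]
}}

```text
t: 11.73
eef_pos: [0.4925, 0.1205, 0.1744]
ee_rot: [-1.555, -0.028, 3.112]
force: [0.1, -0.3, -0.5]
width: 0.0876
```

Request:
{"api": "move_arm", "payload": {
  "deltas": [
    {"dp": [3,-2,-11],"rotation": [0,-7,0]},
    {"dp": [1,-2,-11],"rotation": [0,-7,0]},
    {"dp": [0,-2,-11],"rotation": [0,-7,0]},
    {"dp": [-1,-2,-11],"rotation": [0,-7,0]},
    {"dp": [-3,-2,-11],"rotation": [0,-7,0]}
  ]
}}

```text
t: 12.15
eef_pos: [0.4817, 0.1737, 0.1817]
ee_rot: [-1.574, -0.038, -2.545]
force: [-0.2, -0.1, 0.7]
width: 0.0879
```

```bash
python3 -c "
from h import *
plan([.4800,.225,.165],-127)"
```

```text
t 12.15 pos [0.4817 0.1737 0.1817] rot [ -90.17   -2.17 -145.84] F [-0.2 -0.1  0.7] w 0.0879
n 3 total tool mm [-28.   15.7 -43.4] total rot [  0.52 -18.84   2.13]
rot/row [ 0.17 -6.28  0.71]
[[-9.3, 5.2, -14.5], [-10.8, 5.3, -13.4], [-12.1, 5.4, -12.1]]
```

Request:
{"api": "move_arm", "payload": {
  "deltas": [
    {"dp": [1,5,-9],"rotation": [0.2,-6.3,0.7]},
    {"dp": [0,5,-9],"rotation": [0.2,-6.3,0.7]},
    {"dp": [-1,5,-9],"rotation": [0.2,-6.3,0.7]},
    {"dp": [0,0,0],"rotation": [0,0,0]},
    {"dp": [0,0,0],"rotation": [0,0,0]}
  ]
}}

```text
t: 12.57
eef_pos: [0.4655, 0.1935, 0.164]
ee_rot: [-1.569, -0.004, -2.196]
force: [-0.3, -0.3, -0.6]
width: 0.0876
```

```bash
python3 - <<'E'
from h import *
f=grab("wrist","wk3");P=cloud(f)
m=(np.hypot(P[...,0]-.466,P[...,1]-.2065)<.04)&(P[...,2]>.042)&(P[...,2]<.055)
v,u=np.nonzero(m);W=np.array([onz(f,a,b,.049) for a,b in zip(u,v)])[:,:2]
print(len(W),cv2.minAreaRect((W*1000).astype(np.float32)),np.median(P[m][:,2]))
plan([.4663,.2065,.10],-127)
E
```

```text
568 ((465.7496337890625, 207.14065551757812), (14.446224212646484, 39.15035629272461), 54.09194564819336) 0.049499239098581616
t 12.62 pos [0.4655 0.1934 0.164 ] rot [ -89.92   -0.23 -125.83] F [-0.8 -0.5 -0.9] w 0.0877
n 2 total tool mm [-11.4  63.9  -7.1] total rot [-0.08  1.17  0.22]
rot/row [-0.04  0.59  0.11]
[[-5.7, 31.9, -3.6], [-5.6, 32.0, -3.6]]
```

View pics/wk3.png

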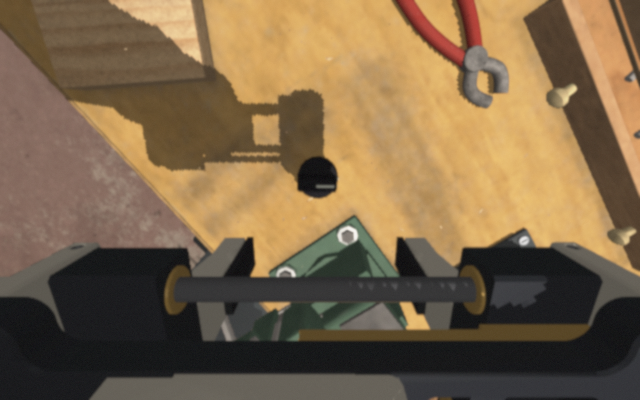

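Request:
{"api": "move_arm", "payload": {
  "deltas": [
    {"dp": [-5.5,20,-3.5],"rotation": [0,0.4,0.1]},
    {"dp": [-5.5,25,-3.5],"rotation": [0,0.4,0.1]},
    {"dp": [0,20,0],"rotation": [0,0,0]},
    {"dp": [0,0,0],"rotation": [0,0,0]},
    {"dp": [0,0,0],"rotation": [0,0,0]}
  ]
}}

```text
t: 13.03
eef_pos: [0.4708, 0.2053, 0.0988]
ee_rot: [-1.568, 0.002, -2.226]
force: [0.3, 0.2, 0.0]
width: 0.0877
```

```bash
python3 -c "
from h import *
plan([.466,.2068,.06],-126.6)"
```

```text
t 13.03 pos [0.4708 0.2053 0.0988] rot [-8.9830e+01  1.0000e-01 -1.2756e+02] F [0.3 0.2 0. ] w 0.0877
n 1 total tool mm [ 1.8 38.8 -4.8] total rot [-0.17 -0.96 -0.1 ]
rot/row [-0.17 -0.96 -0.1 ]
[[1.8, 38.8, -4.8]]
```

Request:
{"api": "move_arm", "payload": {
  "deltas": [
    {"dp": [1.8,20,-4.8],"rotation": [-0.2,-0.9,-0.1]},
    {"dp": [0,20,0],"rotation": [0,0,0]},
    {"dp": [0,0,0],"rotation": [0,0,0]}
  ]
}}

```text
t: 13.28
eef_pos: [0.4692, 0.2075, 0.0616]
ee_rot: [-1.57, 0.004, -2.215]
force: [-0.7, -1.4, 0.2]
width: 0.0876
```

```bash
python3 -c "
from h import *
f=grab('wrist','wk4');crop(f,200,130,240,180,3,'wk4z')
plan([.466,.2068,.025],-126.6)"
```

```text
t 13.33 pos [0.4699 0.208  0.0633] rot [ -89.9     0.33 -126.87] F [0.3 0.4 0.8] w 0.0876
n 1 total tool mm [ 3.5 38.2 -2.5] total rot [-0.1  -0.27 -0.33]
rot/row [-0.1  -0.27 -0.33]
[[3.5, 38.2, -2.5]]
```

View pics/wk4z.png

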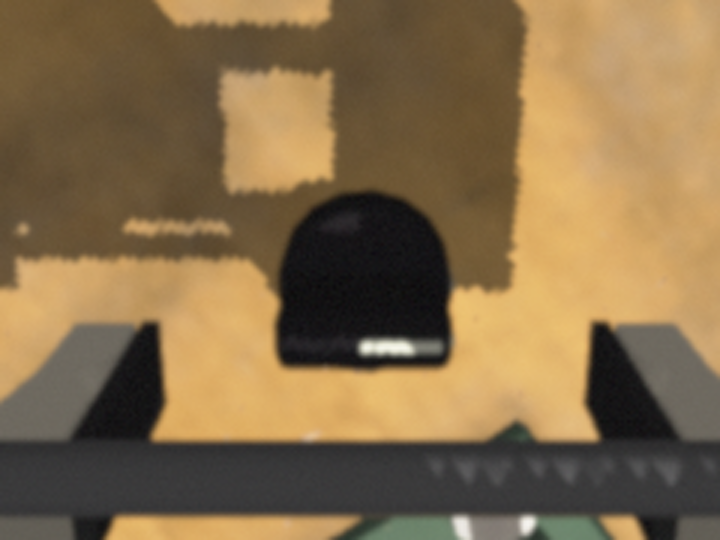

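The bar lies square between the fingers with its pointer to the right (zoom 278 to 450 against finger inner edges 160 and 590). I'll go down to the bar and grip it lengthwise.

Request:
{"api": "move_arm", "payload": {
  "deltas": [
    {"dp": [3.5,18,-2.5],"rotation": [0,0,-0.3]},
    {"dp": [0,16,0],"rotation": [0,0,0]},
    {"dp": [0,0,0],"rotation": [0,0,0]}
  ]
}}

```text
t: 13.58
eef_pos: [0.4699, 0.2088, 0.0344]
ee_rot: [-1.567, 0.008, -2.216]
force: [-0.7, 0.5, 0.4]
width: 0.0877
```

```bash
python3 -c "
from h import *
plan([.466,.2068,.025],-126.6)"
```

```text
t 13.58 pos [0.4699 0.2088 0.0344] rot [ -89.77    0.45 -126.96] F [-0.7  0.5  0.4] w 0.0877
n 1 total tool mm [ 4.   9.4 -1.9] total rot [-0.23 -0.36 -0.45]
rot/row [-0.23 -0.36 -0.45]
[[4.0, 9.4, -1.9]]
```

Request:
{"api": "move_arm", "payload": {
  "deltas": [
    {"dp": [5,6,-2.5],"rotation": [-0.2,-0.4,-0.5]},
    {"dp": [2,2,-1],"rotation": [0,0,0]},
    {"dp": [0,0,0],"rotation": [0,0,0]}
  ]
}}

```text
t: 13.83
eef_pos: [0.4647, 0.2064, 0.0301]
ee_rot: [-1.569, 0.003, -2.209]
force: [-0.6, 0.0, 0.2]
width: 0.0876
```

```bash
python3 -c "
from h import *
f=grab('wrist','wk5');crop(f,200,150,240,180,3,'wk5z')
plan([.466,.2068,.025],-126.6)"
```

```text
t 13.88 pos [0.4649 0.2066 0.0303] rot [ -89.9     0.18 -126.54] F [ 0.1 -0.1  1. ] w 0.0877
n 1 total tool mm [-0.8  5.3  0.7] total rot [-0.1   0.06 -0.18]
rot/row [-0.1   0.06 -0.18]
[[-0.8, 5.3, 0.7]]
```

View pics/wk5z.png

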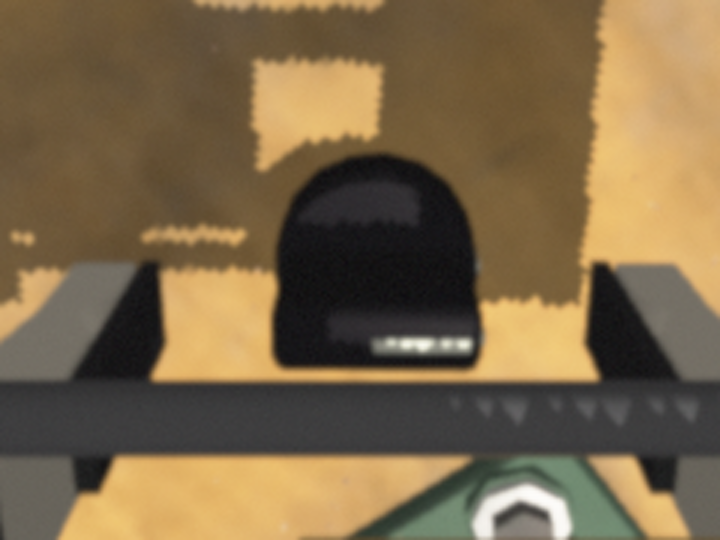

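Request:
{"api": "move_arm", "payload": {
  "deltas": [
    {"dp": [-0.8,6,0.5],"rotation": [0,0,-0.2]},
    {"dp": [0,0,0],"rotation": [0,0,0]}
  ]
}}

```text
t: 14.05
eef_pos: [0.4666, 0.2077, 0.0256]
ee_rot: [-1.569, 0.002, -2.208]
force: [-0.5, -0.2, 0.0]
width: 0.0874
```

Request:
{"api": "move_arm", "payload": {
  "deltas": [
    {"dp": [0,0,0],"rotation": [0,0,0]},
    {"dp": [0,0,0],"rotation": [0,0,0]},
    {"dp": [0,0,0],"rotation": [0,0,0]},
    {"dp": [0,0,0],"rotation": [0,0,0]},
    {"dp": [0,0,0],"rotation": [0,0,0]}
  ],
  "jaw": 255,
  "squeeze": 45
}}

```text
t: 14.47
eef_pos: [0.4671, 0.208, 0.0259]
ee_rot: [-1.568, 0.003, -2.208]
force: [-0.0, -0.3, -0.6]
width: 0.0599
```

```bash
python3 -c "
from h import *
f=grab('wrist','wk6');crop(f,200,150,240,180,3,'wk6z')
plan([.466,.2068,.025],-126.6)"
```

```text
t 14.52 pos [0.4671 0.208  0.026 ] rot [ -89.86    0.15 -126.52] F [0.8 0.3 0.4] w 0.0558
n 1 total tool mm [ 1.6  1.  -0.1] total rot [-0.14  0.08 -0.15]
rot/row [-0.14  0.08 -0.15]
[[1.6, 1.0, -0.1]]
```

View pics/wk6z.png

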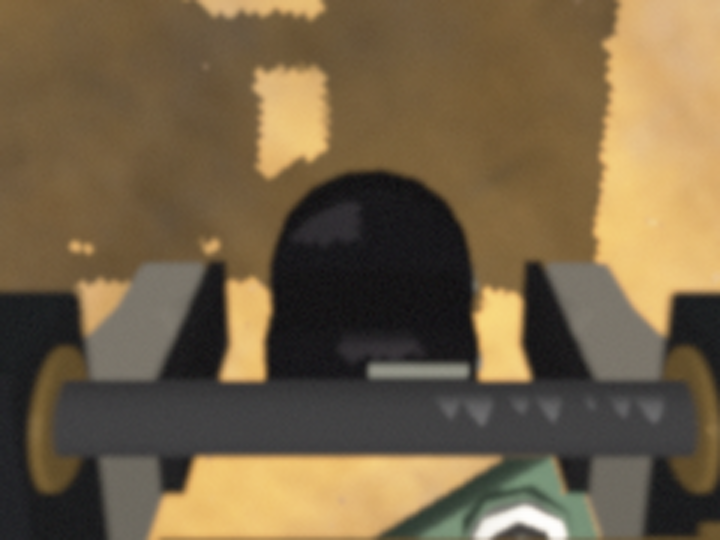

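Request:
{"api": "move_arm", "payload": {
  "deltas": [
    {"dp": [1,0.5,0],"rotation": [0,0,0]},
    {"dp": [0,0,0],"rotation": [0,0,0]},
    {"dp": [0,0,0],"rotation": [0,0,0]},
    {"dp": [0,0,0],"rotation": [0,0,0]},
    {"dp": [0,0,0],"rotation": [0,0,0]}
  ]
}}

```text
t: 14.93
eef_pos: [0.4664, 0.2071, 0.0254]
ee_rot: [-1.568, 0.003, -2.208]
force: [0.4, 0.6, -0.9]
width: 0.0399
```

```bash
python3 -c "
from h import *
plan([.466,.2068,.025],-126.6)"
```

```text
t 14.93 pos [0.4664 0.2071 0.0254] rot [ -89.85    0.16 -126.52] F [ 0.4  0.6 -0.9] w 0.0399
n 1 total tool mm [ 0.5  0.4 -0.1] total rot [-0.15  0.08 -0.16]
rot/row [-0.15  0.08 -0.16]
[[0.5, 0.4, -0.1]]
```

Request:
{"api": "move_arm", "payload": {
  "deltas": [
    {"dp": [0,-15,0],"rotation": [0,0,0]},
    {"dp": [0,-35,0],"rotation": [0,0,0]},
    {"dp": [0,-40,0],"rotation": [0,0,0]},
    {"dp": [0,-40,0],"rotation": [0,0,0]},
    {"dp": [0,-30,0],"rotation": [0,0,0]}
  ]
}}

```text
t: 15.35
eef_pos: [0.4611, 0.2028, 0.1828]
ee_rot: [-1.573, -0.017, -2.21]
force: [0.7, 0.5, 0.9]
width: 0.0394
```

```bash
python3 - <<'E'
from h import *
f=grab('wrist','wk7');crop(f,200,150,240,180,3,'wk7z')
b=grab("scene","sk7")
plan2([.555,-.067,.18],-290.4)
E
```

```text
t 15.45 pos [0.4634 0.2046 0.1856] rot [ -89.98   -0.52 -126.59] q6 97.2 n 42 rot y/row 6.91
[[4, 0, 6], [3, 0, 6], [2, 0, 7], [1, 0, 7], [0, 0, 7], [0, 0, 7], [-1, 0, 7], [-2, 0, 7], [-3, 0, 6], [-4, 0, 6], [-4, 0, 5], [-5, 0, 5], [-5, 0, 4], [-6, 0, 4], [-6, 0, 3], [-7, 0, 2], [-7, 0, 1], [-7, 0, 0], [-7, 0, 0], [-7, 0, -1], [-7, 0, -2], [-6, 0, -3], [-6, 0, -3], [-5, 0, -4], [-5, 0, -5], [-4, 0, -5], [-4, 0, -6], [-3, 0, -6], [-2, 0, -7], [-1, 0, -7], [0, 0, -7], [0, 0, -7], [1, 0, -7], [2, 0, -7], [3, 0, -6], [3, 0, -6], [4, 0, -5], [5, 0, -5], [5, 0, -4], [6, 0, -4], [6, 0, -3], [6, 0, -2]]
```

View pics/wk7z.png

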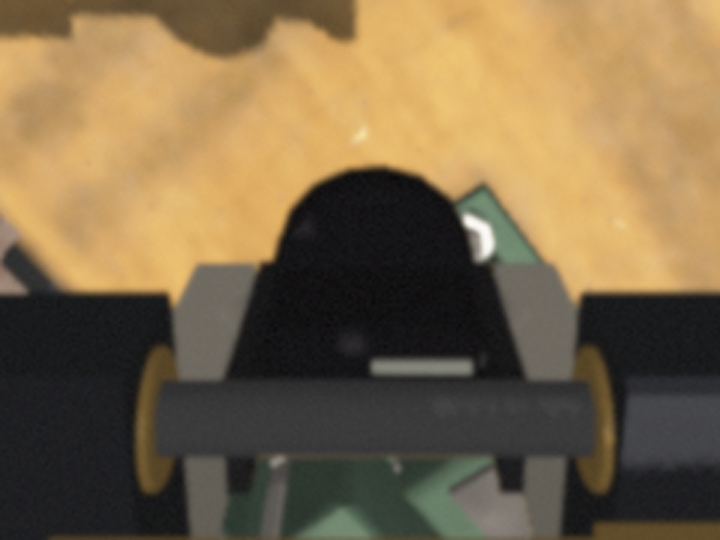

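The knob is held square, with its pointer at the right. Now the long turn, because the wrist limit rules out the short way.

Request:
{"api": "move_arm", "payload": {
  "deltas": [
    {"dp": [4,0,6],"rotation": [0,6.9,0]},
    {"dp": [3,0,6],"rotation": [0,6.9,0]},
    {"dp": [2,0,7],"rotation": [0,6.9,0]},
    {"dp": [1,0,7],"rotation": [0,6.9,0]},
    {"dp": [0,0,7],"rotation": [0,6.9,0]}
  ]
}}

```text
t: 15.87
eef_pos: [0.4757, 0.1718, 0.1859]
ee_rot: [-1.568, -0.006, -2.83]
force: [-0.0, 0.2, -1.2]
width: 0.0391
```

Request:
{"api": "move_arm", "payload": {
  "deltas": [
    {"dp": [0,0,7],"rotation": [0,6.9,0]},
    {"dp": [-1,0,7],"rotation": [0,6.9,0]},
    {"dp": [-2,0,7],"rotation": [0,6.9,0]},
    {"dp": [-3,0,6],"rotation": [0,6.9,0]},
    {"dp": [-4,0,6],"rotation": [0,6.9,0]}
  ]
}}

```text
t: 16.28
eef_pos: [0.486, 0.1359, 0.1821]
ee_rot: [-1.561, -0.008, 2.828]
force: [-0.5, -0.2, -1.4]
width: 0.0398
```

Request:
{"api": "move_arm", "payload": {
  "deltas": [
    {"dp": [-4,0,5],"rotation": [0,6.9,0]},
    {"dp": [-5,0,5],"rotation": [0,6.9,0]},
    {"dp": [-5,0,4],"rotation": [0,6.9,0]},
    {"dp": [-6,0,4],"rotation": [0,6.9,0]},
    {"dp": [-6,0,3],"rotation": [0,6.9,0]}
  ]
}}

```text
t: 16.7
eef_pos: [0.4946, 0.101, 0.1781]
ee_rot: [-1.552, -0.003, 2.204]
force: [0.5, 0.3, -1.6]
width: 0.0395
```

Request:
{"api": "move_arm", "payload": {
  "deltas": [
    {"dp": [-7,0,2],"rotation": [0,6.9,0]},
    {"dp": [-7,0,1],"rotation": [0,6.9,0]},
    {"dp": [-7,0,0],"rotation": [0,6.9,0]},
    {"dp": [-7,0,0],"rotation": [0,6.9,0]},
    {"dp": [-7,0,-1],"rotation": [0,6.9,0]}
  ]
}}

```text
t: 17.12
eef_pos: [0.5037, 0.0649, 0.1741]
ee_rot: [-1.547, 0.011, 1.579]
force: [-0.0, 0.3, -0.5]
width: 0.0397
```

Request:
{"api": "move_arm", "payload": {
  "deltas": [
    {"dp": [-7,0,-2],"rotation": [0,6.9,0]},
    {"dp": [-6,0,-3],"rotation": [0,6.9,0]},
    {"dp": [-6,0,-3],"rotation": [0,6.9,0]},
    {"dp": [-5,0,-4],"rotation": [0,6.9,0]},
    {"dp": [-5,0,-5],"rotation": [0,6.9,0]}
  ]
}}

```text
t: 17.53
eef_pos: [0.5109, 0.0297, 0.1701]
ee_rot: [-1.553, 0.027, 0.954]
force: [-0.7, -0.3, -0.1]
width: 0.0397
```

```bash
python3 -c "
from h import *
from station import arm
y=np.degrees(arm.get_state()['ee_rot'][2]); print(y)
plan2([.56,-.067,.18],-((y+57)%360))"
```

```text
54.650416238606994
t 17.53 pos [0.5109 0.0297 0.1701] rot [-88.99   1.56  54.65] q6 -60.5 n 16 rot y/row 6.98
[[-3, -1, -6], [-2, -1, -6], [-1, -1, -7], [0, -1, -7], [0, -1, -7], [1, -1, -7], [2, -1, -6], [3, -1, -6], [4, -1, -6], [4, -1, -5], [5, -1, -5], [5, -1, -4], [6, -1, -3], [6, -1, -3], [6, -1, -2], [7, -1, -1]]
```

Request:
{"api": "move_arm", "payload": {
  "deltas": [
    {"dp": [-3,-1,-6],"rotation": [0,7,0]},
    {"dp": [-2,-1,-6],"rotation": [0,7,0]},
    {"dp": [-1,-1,-7],"rotation": [0,7,0]},
    {"dp": [0,-1,-7],"rotation": [0,7,0]},
    {"dp": [0,-1,-7],"rotation": [0,7,0]}
  ]
}}

```text
t: 17.95
eef_pos: [0.5253, -0.0021, 0.1707]
ee_rot: [-1.571, 0.04, 0.329]
force: [0.5, 0.7, -0.9]
width: 0.0396
```

Request:
{"api": "move_arm", "payload": {
  "deltas": [
    {"dp": [1,-1,-7],"rotation": [0,7,0]},
    {"dp": [2,-1,-6],"rotation": [0,7,0]},
    {"dp": [3,-1,-6],"rotation": [0,7,0]},
    {"dp": [4,-1,-6],"rotation": [0,7,0]},
    {"dp": [4,-1,-5],"rotation": [0,7,0]}
  ]
}}

```text
t: 18.37
eef_pos: [0.5399, -0.0333, 0.1713]
ee_rot: [-1.597, 0.039, -0.297]
force: [1.0, 0.3, -0.6]
width: 0.0397
```

Request:
{"api": "move_arm", "payload": {
  "deltas": [
    {"dp": [5,-1,-5],"rotation": [0,7,0]},
    {"dp": [5,-1,-4],"rotation": [0,7,0]},
    {"dp": [6,-1,-3],"rotation": [0,7,0]},
    {"dp": [6,-1,-3],"rotation": [0,7,0]},
    {"dp": [6,-1,-2],"rotation": [0,7,0]}
  ]
}}

```text
t: 18.78
eef_pos: [0.5534, -0.0643, 0.1716]
ee_rot: [-1.62, 0.021, -0.922]
force: [-0.4, 0.2, -1.2]
width: 0.0395
```

```bash
python3 -c "
from h import *
from station import arm
print(np.degrees(arm.get_state()['q']).round(1))
f=grab('wrist','wm1');b=grab('scene','sm1')
plan([.570,-.067,.13],-57)
crop(f,170,100,300,200,2.6,'wm1z')
u,v=map(int,proj(b,[.57,-.067,.1]));crop(b,u-50,v-50,100,100,6,'sm1z')
"
```

```text
[ 1.360e+01  1.370e+01 -1.660e+01  1.000e-01 -6.270e+01 -1.564e+02]
t 18.88 pos [ 0.5536 -0.0645  0.1716] rot [-92.82   1.18 -52.64] F [ 0.  -0.6 -0.7] w 0.04
n 2 total tool mm [12.8 40.7 13.5] total rot [ 2.86  4.39 -1.07]
rot/row [ 1.43  2.19 -0.53]
[[6.4, 20.4, 6.8], [6.0, 20.6, 6.5]]
```

View pics/wm1z.png

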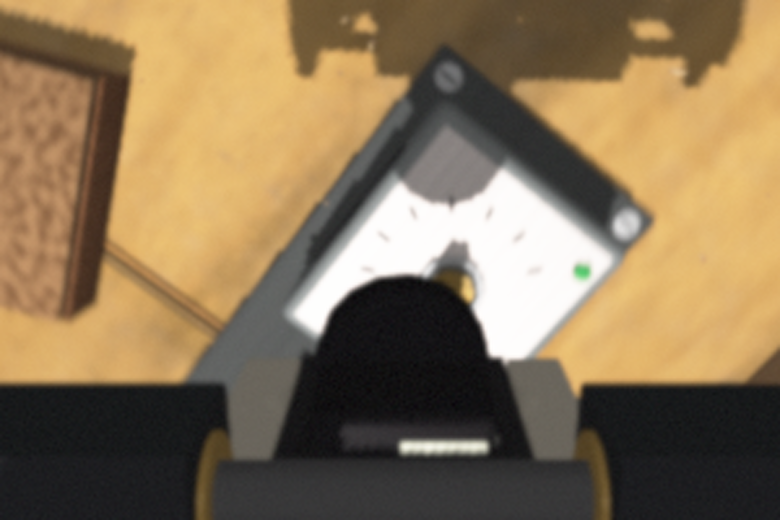

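View pics/sm1z.png

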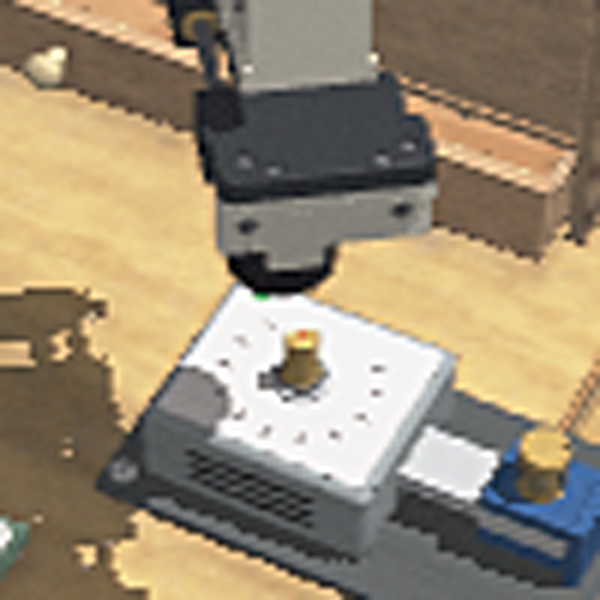

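The knob is over the unit with the pin seated on the fork behind it. I'll level the tool and move over the shaft.

Request:
{"api": "move_arm", "payload": {
  "deltas": [
    {"dp": [6,14,7],"rotation": [1.4,2.2,-0.5]},
    {"dp": [6,14,7],"rotation": [1.4,2.2,-0.5]},
    {"dp": [0,0,0],"rotation": [0,0,0]},
    {"dp": [0,0,0],"rotation": [0,0,0]}
  ]
}}

```text
t: 19.22
eef_pos: [0.57, -0.0656, 0.1409]
ee_rot: [-1.572, 0.002, -0.981]
force: [0.6, 0.3, -0.7]
width: 0.0395
```

```bash
python3 - <<'E'
from h import *
from station import arm
f=grab('wrist','wm2');b=grab('scene','sm2');t=grab('top','tm2')
plan([.5705,-.067,.12],-57)
M=f["mount"];A=np.linalg.inv(T(f)@np.linalg.inv(M));Q=cloud(f)@A[:3,:3].T+A[:3,3]
# knob top z-extent and skirt points
m=(np.abs(Q[...,2])<.03)&(Q[...,1]<.03)&(Q[...,1]>.0)&(np.abs(Q[...,0])<.04)
for y in(-.02,-.015,-.01,0,.005,.008,.012,.02):
    k=(np.abs(Q[...,2])<.003)&(np.abs(Q[...,1]-y)<.0015)&(np.abs(Q[...,0])<.04)
    if k.sum(): print(y,k.sum(),Q[k][:,0].min().round(4),np.median(Q[k][:,0]).round(4))
k=(np.abs(Q[...,2])<.03)&(Q[...,1]<.025)&(Q[...,1]>.006)&(np.abs(Q[...,0])<.04)
print(cv2.minEnclosingCircle((Q[k][:,[0,2]]*1000).astype(np.float32)),k.sum(),np.percentile(Q[k],[1,99],axis=0).round(4))
crop(f,170,100,300,200,2.6,'wm2z')
u,v=map(int,proj(b,[.57,-.067,.1]));crop(b,u-40,v-40,80,80,7,'sm2z')
E
```

```text
t 19.37 pos [ 0.5706 -0.0654  0.1417] rot [-89.99   0.09 -56.29] F [-0.1  0.4 -0.4] w 0.0395
n 1 total tool mm [ 1.3 21.7 -0.9] total rot [-0.01  0.71 -0.09]
rot/row [-0.01  0.71 -0.09]
[[1.3, 21.7, -0.9]]
-0.02 27 -0.0068 -0.0064
-0.015 27 -0.0069 -0.0063
-0.01 25 -0.0071 -0.0062
0 20 -0.0068 -0.0062
0.005 237 -0.0216 -0.0139
0.008 20 -0.0219 -0.0215
0.012 17 -0.0222 -0.0218
0.02 14 -0.0222 -0.0217
((-5.955052852630615, -1.0999317169189453), 21.811586380004883) 576 [[-0.0222  0.0061 -0.0218]
 [-0.0064  0.0226  0.0201]]
```

View pics/wm2z.png

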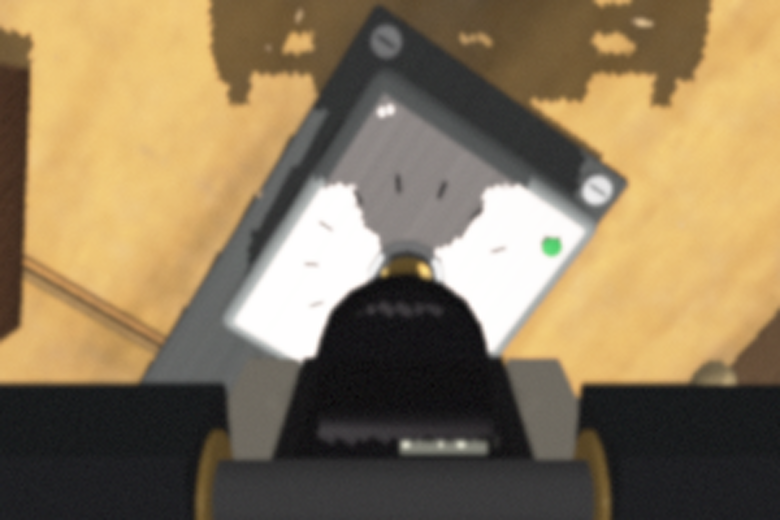

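View pics/sm2z.png

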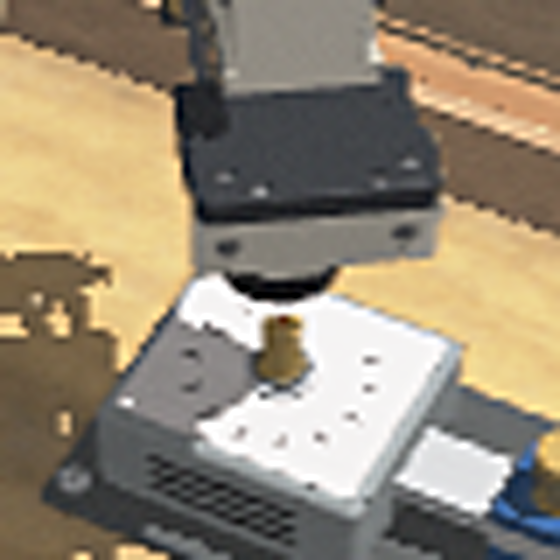

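Both knob and shaft are in this view, so I'll compare their front surfaces in the tool frame, where bias cancels.

```bash
python3 - <<'E'
from h import *
f=load('wm2');M=f["mount"];W=cloud(f);A=np.linalg.inv(T(f)@np.linalg.inv(M));Q=W@A[:3,:3].T+A[:3,3]
near=(np.abs(Q[...,0])<.03)&(np.abs(Q[...,2])<.03)
for z0,z1 in((.051,.055),(.057,.062),(.062,.067),(.067,.072),(.072,.078)):
    k=near&(W[...,2]>z0)&(W[...,2]<z1)
    if k.sum()>4:
        q=Q[k]; 
        # circle LSQ
        B=np.c_[2*q[:,0],2*q[:,2],np.ones(len(q))];s=np.linalg.lstsq(B,q[:,0]**2+q[:,2]**2,rcond=None)[0]
        print(z0,k.sum(),"xmin",np.percentile(q[:,0],3).round(4),"z",q[:,2].min().round(4),q[:,2].max().round(4),"fit",s[:2].round(4),np.sqrt(s[2]+s[0]**2+s[1]**2).round(4))
k=(np.abs(Q[...,2])<.03)&(Q[...,1]<.022)&(Q[...,1]>.009)&(np.abs(Q[...,0])<.04)
q=Q[k];B=np.c_[2*q[:,0],2*q[:,2],np.ones(len(q))];s=np.linalg.lstsq(B,q[:,0]**2+q[:,2]**2,rcond=None)[0];print("skirt",k.sum(),s[:2].round(4),np.sqrt(s[2]+s[0]**2+s[1]**2).round(4))
E
```

```text
0.051 1947 xmin -0.0288 z -0.03 0.03 fit [-0.0053  0.0001] 0.0233
0.057 65 xmin -0.0079 z -0.0083 0.0107 fit [-0.0002  0.0005] 0.0073
0.062 20 xmin -0.0059 z -0.0055 0.0033 fit [0.0011 0.0003] 0.0069
0.067 6 xmin -0.006 z -0.0028 0.0033 fit [0.0008 0.0006] 0.0068
skirt 437 [ 0.0007 -0.0007] 0.0225
```

```bash
python3 - <<'E'
from h import *
f=load('wm2');crop(f,280,180,95,75,8,'wm2zz')
W=cloud(f);
a=f["pixels"].astype(int)
for v in (200,201,202,203,204): print(v,[tuple(x) for x in a[v,308:345:1]][:0], (a[v,310:345,0]-a[v,310:345,2]).tolist())
g=a.sum(-1)
for v in(228,232,236): print(v,g[v,286:300].tolist(),g[v,350:366].tolist())
E
```

```text
200 [] [2, 2, 4, 5, 1, 1, 1, 2, 1, 8, 20, 33, 42, 44, 46, 49, 48, 49, 49, 48, 50, 54, 47, 26, 6, 1, 1, 1, 2, 6, 4, 1, 1, 1, 1]
201 [] [1, 3, 6, 3, 1, 1, 2, 4, 10, 21, 35, 46, 51, 52, 51, 54, 52, 53, 52, 56, 72, 90, 89, 70, 35, 8, 1, 1, 1, 4, 4, 2, 1, 1, 1]
202 [] [2, 5, 4, 1, 0, 2, 5, 19, 32, 40, 48, 53, 51, 52, 53, 51, 51, 52, 51, 58, 84, 112, 117, 108, 75, 28, 5, 1, 0, 2, 4, 2, 1, 1, 1]
203 [] [2, 5, 2, 0, 1, 3, 19, 49, 63, 60, 51, 49, 49, 48, 51, 49, 48, 50, 48, 56, 80, 113, 119, 115, 103, 54, 10, 1, 0, 2, 4, 2, 1, 1, 1]
204 [] [2, 4, 2, 1, 2, 6, 36, 74, 81, 66, 49, 46, 42, 42, 42, 40, 40, 39, 40, 45, 64, 95, 117, 112, 105, 69, 19, 3, 1, 1, 3, 3, 1, 1, 1]
228 [763, 763, 763, 763, 763, 760, 737, 565, 294, 122, 63, 54, 60, 56] [64, 70, 61, 55, 99, 290, 578, 742, 760, 763, 762, 761, 759, 744, 691, 606]
232 [763, 763, 763, 762, 759, 715, 493, 236, 92, 60, 61, 59, 68, 54] [69, 56, 50, 66, 61, 88, 264, 560, 738, 756, 744, 690, 610, 543, 519, 513]
236 [751, 735, 722, 703, 620, 410, 193, 76, 67, 65, 61, 62, 62, 63] [67, 61, 62, 53, 64, 61, 103, 214, 342, 414, 425, 414, 415, 450, 488, 507]
```

View pics/wm2zz.png

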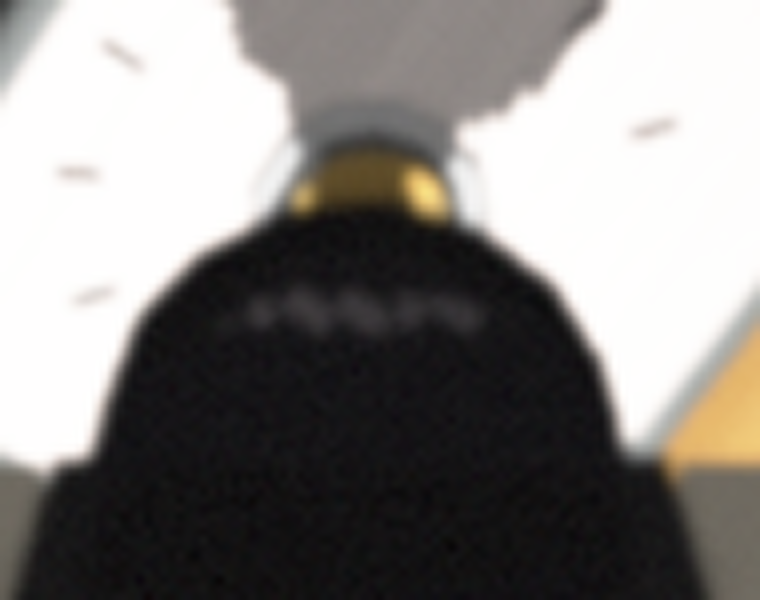

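Same-view comparison: the shaft's centre is at column 325.9 and the knob's at 324.5, so I shift about +1.1 mm in z and +0.7 mm in x. I'll go down to just above the shaft and look again.

Request:
{"api": "move_arm", "payload": {
  "deltas": [
    {"dp": [0.7,10,1.1],"rotation": [0,0.5,0]},
    {"dp": [0,10,0],"rotation": [0,0,0]},
    {"dp": [0,8,0],"rotation": [0,0,0]},
    {"dp": [0,0,0],"rotation": [0,0,0]}
  ]
}}

```text
t: 19.7
eef_pos: [0.5727, -0.0646, 0.113]
ee_rot: [-1.568, 0.001, -0.988]
force: [-0.2, 0.1, -1.4]
width: 0.0397
```

```bash
python3 - <<'E'
from h import *
f=grab('wrist','wm3');b=grab('scene','sm3')
plan([.5714,-.0653,.11],-57)
crop(f,280,180,95,75,8,'wm3z')
a=f["pixels"].astype(int);g=a.sum(-1)
W=cloud(f);A=np.linalg.inv(T(f)@np.linalg.inv(f["mount"]));Q=W@A[:3,:3].T+A[:3,3]
for z0,z1 in((.055,.060),(.060,.065),(.065,.070)):
    k=(np.hypot(Q[...,0],Q[...,2])<.015)&(W[...,2]>z0)&(W[...,2]<z1)
    if k.sum(): print(z0,k.sum(),Q[k][:,0].min().round(4),Q[k][:,2].min().round(4),Q[k][:,2].max().round(4))
u,v=map(int,proj(b,[.57,-.067,.1]));crop(b,u-40,v-40,80,80,7,'sm3z')
E
```

```text
t 19.8 pos [ 0.5734 -0.0647  0.1144] rot [-8.979e+01 -2.000e-02 -5.659e+01] F [-0.  -0.3 -1.6] w 0.0396
n 1 total tool mm [-0.6  4.4 -2.1] total rot [-0.21  0.41  0.02]
rot/row [-0.21  0.41  0.02]
[[-0.6, 4.4, -2.1]]
0.055 15 -0.012 -0.0115 0.0039
```

View pics/wm3z.png

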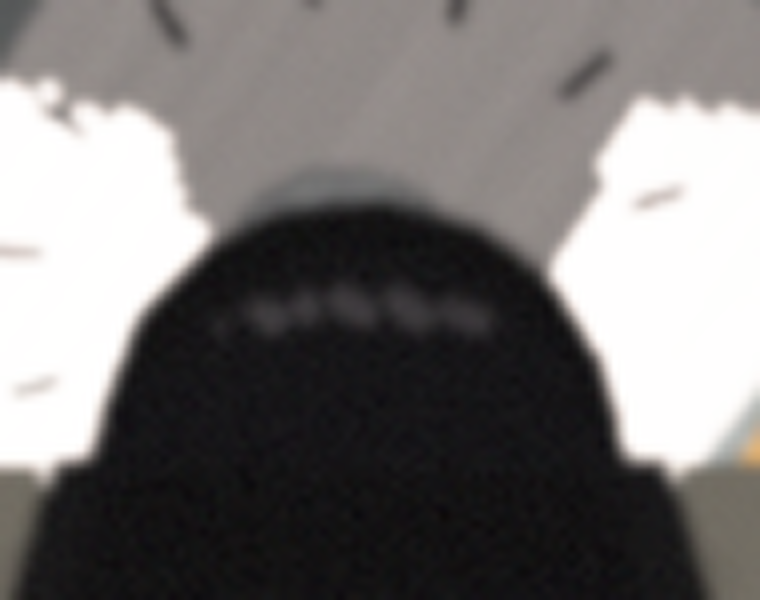

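View pics/sm3z.png

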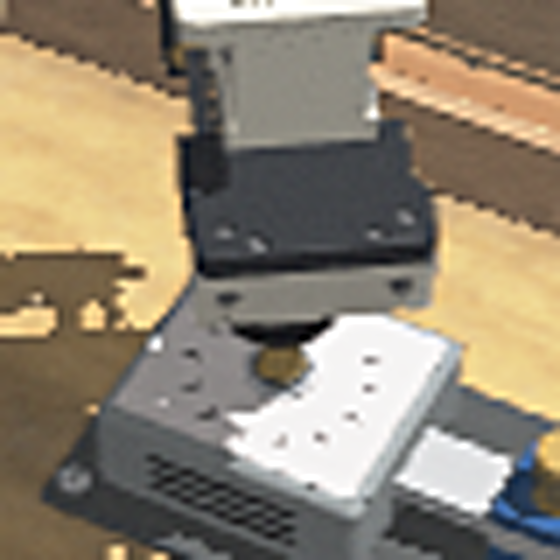

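We overshot: the collar's centre is now about 1.6 px left of the knob's. Correcting back, then down in small steps.

Request:
{"api": "move_arm", "payload": {
  "deltas": [
    {"dp": [-0.5,2,-2],"rotation": [-0.2,0.4,0]},
    {"dp": [0,0,0],"rotation": [0,0,0]},
    {"dp": [0,0,0],"rotation": [0,0,0]}
  ]
}}

```text
t: 20.05
eef_pos: [0.5717, -0.0654, 0.1126]
ee_rot: [-1.571, -0.001, -0.995]
force: [-0.0, -0.1, -0.2]
width: 0.0397
```

```bash
python3 - <<'E'
from h import *
f=grab('wrist','wm4')
plan([.5716,-.0655,.11],-57)
crop(f,280,180,95,75,8,'wm4z')
E
```

```text
t 20.1 pos [ 0.5717 -0.0655  0.1126] rot [-9.000e+01 -4.000e-02 -5.702e+01] F [-0.7  0.1 -1. ] w 0.0396
n 1 total tool mm [-0.   2.6 -0.1] total rot [-0.   -0.02  0.04]
rot/row [-0.   -0.02  0.04]
[[-0.0, 2.6, -0.1]]
```

View pics/wm4z.png

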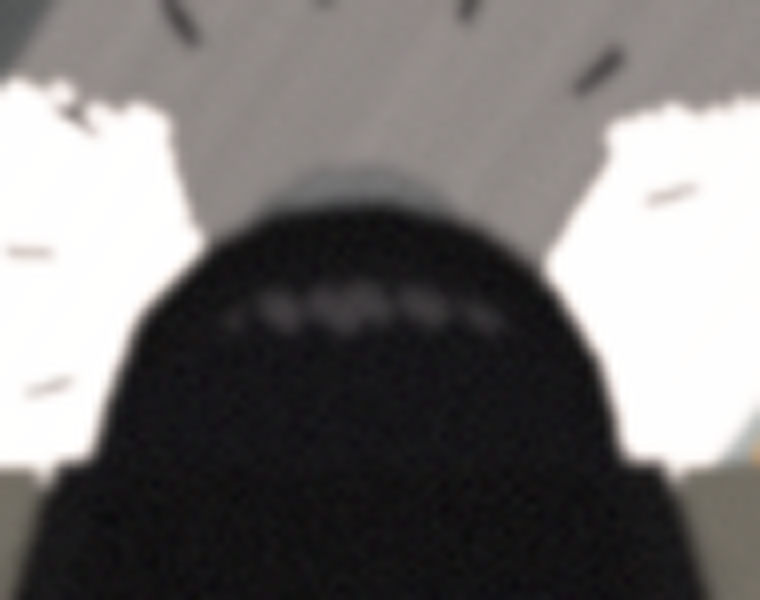

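Collar and knob are now centred on the same column (about 357 in the zoom). Going down.

Request:
{"api": "move_arm", "payload": {
  "deltas": [
    {"dp": [0,4,0],"rotation": [0,0,0]},
    {"dp": [0,4,0],"rotation": [0,0,0]},
    {"dp": [0,3,0],"rotation": [0,0,0]},
    {"dp": [0,0,0],"rotation": [0,0,0]}
  ]
}}

```text
t: 20.43
eef_pos: [0.572, -0.0654, 0.1013]
ee_rot: [-1.569, -0.001, -0.995]
force: [0.4, 0.1, -0.7]
width: 0.0396
```

The underside is at 0.076, below the shaft top, with no force, so it is on. Continuing.

Request:
{"api": "move_arm", "payload": {
  "deltas": [
    {"dp": [0,4,0],"rotation": [0,0,0]},
    {"dp": [0,4,0],"rotation": [0,0,0]},
    {"dp": [0,3,0],"rotation": [0,0,0]},
    {"dp": [0,0,0],"rotation": [0,0,0]}
  ]
}}

```text
t: 20.77
eef_pos: [0.5723, -0.0655, 0.0891]
ee_rot: [-1.569, -0.002, -0.995]
force: [-1.1, 0.3, 2.1]
width: 0.04
```

Request:
{"api": "move_arm", "payload": {
  "deltas": [
    {"dp": [0,3,0],"rotation": [0,0,0]},
    {"dp": [0,0,0],"rotation": [0,0,0]}
  ]
}}

```text
t: 20.93
eef_pos: [0.5724, -0.0655, 0.0863]
ee_rot: [-1.569, -0.002, -0.995]
force: [-2.5, 1.2, 4.3]
width: 0.0397
```

Request:
{"api": "move_arm", "payload": {
  "deltas": [
    {"dp": [0,3,0],"rotation": [0,0,0]},
    {"dp": [0,0,0],"rotation": [0,0,0]}
  ]
}}

```text
t: 21.1
eef_pos: [0.5725, -0.0655, 0.0842]
ee_rot: [-1.569, -0.002, -0.994]
force: [-2.2, 0.9, 7.0]
width: 0.0398
```

Request:
{"api": "move_arm", "payload": {
  "deltas": [
    {"dp": [0,3,0],"rotation": [0,0,0]},
    {"dp": [0,3,0],"rotation": [0,0,0]}
  ]
}}

```text
t: 21.27
eef_pos: [0.573, -0.0659, 0.0827]
ee_rot: [-1.568, -0.004, -0.992]
force: [-15.5, 5.9, 40.9]
width: 0.0397
```

Request:
{"api": "move_arm", "payload": {
  "deltas": [
    {"dp": [0,3,0],"rotation": [0,0,0]}
  ]
}}

```text
t: 21.35
eef_pos: [0.5729, -0.0658, 0.0828]
ee_rot: [-1.568, -0.005, -0.991]
force: [-13.7, 5.9, 30.5]
width: 0.0401
```

```bash
python3 - <<'E'
from h import *
b=grab('scene','se');f=grab('wrist','we');t=grab('top','te')
plan([.5716,-.0655,.083],-57)
u,v=map(int,proj(b,[.57,-.10,.08]));crop(b,u-60,v-50,120,100,6,'sez');crop(f,200,120,240,180,3,'wez')
P=cloud(b);m=(np.hypot(P[...,0]-.5705,P[...,1]+.181)<.013)&(P[...,2]>.06)&(P[...,2]<.08);print("pin top",m.sum(),np.percentile(P[m][:,2],[50,90]))
E
```

```text
t 21.5 pos [ 0.5729 -0.0658  0.0829] rot [-89.83  -0.29 -56.79] F [-12.5   4.4  29. ] w 0.0395
n 1 total tool mm [-0.9 -0.1 -0.9] total rot [-0.17  0.21  0.29]
rot/row [-0.17  0.21  0.29]
[[-0.9, -0.1, -0.9]]
pin top 67 [0.06852774 0.07173419]
```

View pics/sez.png

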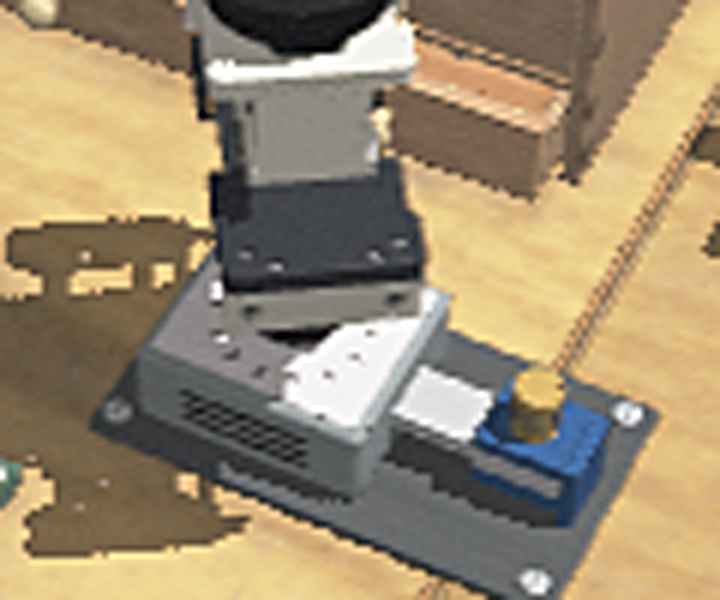

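View pics/wez.png

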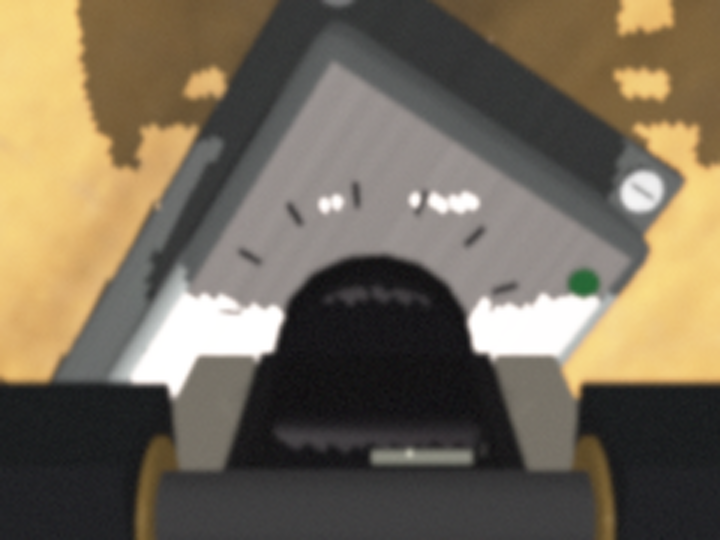

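At the stop: TCP z is 0.0828, against 0.0834 expected. I'll ease the push a little and check that it holds.

Request:
{"api": "move_arm", "payload": {
  "deltas": [
    {"dp": [-0.3,2,-0.5],"rotation": [0,0,0]},
    {"dp": [0,2,0],"rotation": [0,0,0]}
  ]
}}

```text
t: 21.67
eef_pos: [0.5726, -0.0655, 0.0832]
ee_rot: [-1.565, -0.007, -0.99]
force: [-5.6, 1.0, 13.5]
width: 0.0396
```

```bash
python3 - <<'E'
from h import *
plan([.5716,-.0655,.083],-57); grab('scene','se2'); plan([.5716,-.0655,.083],-57)
b=load('se2');a=load('scene0')
for n,f in(("start",a),("now",b)):
    P=cloud(f);m=(abs(P[...,0]-.43)<.06)&(abs(P[...,1]+.145)<.075)&(P[...,2]>.028)&(P[...,2]<.04);print(n,"sanding",m.sum(),P[m].mean(0).round(4))
E
```

```text
t 21.67 pos [ 0.5726 -0.0655  0.0832] rot [-89.69  -0.38 -56.72] F [-5.6  1.  13.5] w 0.0396
n 1 total tool mm [-0.6  0.2 -0.8] total rot [-0.31  0.28  0.38]
rot/row [-0.31  0.28  0.38]
[[-0.6, 0.2, -0.8]]
t 21.72 pos [ 0.5725 -0.0656  0.0832] rot [-89.7   -0.38 -56.72] F [-6.   3.2 15.5] w 0.0395
n 1 total tool mm [-0.6  0.2 -0.7] total rot [-0.31  0.28  0.38]
rot/row [-0.31  0.28  0.38]
[[-0.6, 0.2, -0.7]]
start sanding 949 [ 0.4027 -0.1591  0.0331]
now sanding 954 [ 0.4028 -0.1589  0.033 ]
```

```bash
python3 -c "
from station import arm
print(arm.job_done()); s=arm.get_state(); print(s['t'],s['eef_pos'],s['force'],s['width'])"
```

```text
the job is handed in; nothing more can be done
None
the job is handed in; nothing more can be done
```

The pin is in the fork and let go, and the knob is on the shaft and held pressed in. I handed the job in at about 21.7 s of the 61 s; it reports no verdict.

**Pin:** It went into the fork with almost no force and met firm contact when its head reached the fork. After I let go, its head top measured 0.0708 m (nominal 0.070). Later scene views showed it still upright on the fork.

**Knob:** The vise left no room to grip across the bar, so I gripped it lengthwise. The wrist limit then meant turning it the long way round. I matched its pointer to the shaft's flat at about 33°, and it slid on without resistance.

**Last checks:**
- **Press:** The tool stopped at 0.0832 m, where 0.0834 m means fully on and fully pressed. The push was 13–15 N against at most 9 N from the spring. Finger opening was 39.5 mm on the 40 mm bar.
- **Force peak:** One reading while seating the knob showed 40.9 N vertical at the wrist (44 N in all). That is far below the 120 N wrist limit. It came through the fingers, not the gripper body, so I don't think the 40 N body limit applies.
- **Sideways load:** A few newtons of sideways force stayed on the knob at the end.
- **Shaft position:** My estimates from different views disagreed by about 1.7 mm. I used the one where knob and shaft were in the same picture.
- **Bystanders:** The sanding block had not moved (within 0.2 mm). I did not measure the pincers again, but the arm never worked near them.

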